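# Find the stamped gauge crate and send it to the dispatch line

### The job

One of the two blue gauge crates has a red inspection stamp underneath: with the fingertips only, never gripping or lifting a crate, tip each one up towards the robot against the aluminium stop rail, by 45 degrees or a little more for about a second so that its underside shows, the one on the robot's left first, and let each back down flat before going on. Then gently push the stamped crate away from the rail onto the yellow dispatch line, until the line runs under the middle of the crate. Topple nothing, leave the other crate standing at its place by the rail and do not disturb the other things on the bench.

Things in the scene. Friction and masses are not known exactly. Their poses are not given: they have to be found in the camera images.
- crate_a: open blue crate, 120 (x) x 140 (y) x 70 mm, walls 4 mm, about 0.45 kg; its twin looks the same from above. Origin: at bench height below its middle; x away from the robot, y to the robot's left, z up. Foot flat from x -60 to 8 mm, then the underside sweeps up 32 deg to the far wall; a white label is on that slope. Inside free but for 2 fittings 42 mm high (x 35, y +-30), pad 10 mm up
- crate_b: twin of crate_a: same sizes, inside, axes and label; one of the two is stamped. Both stand loose 3 to 13 mm beyond the rail. Pushed to the rail near the rim (e.g. from inside on the near wall) a crate slides up to it, then tips about its lower near edge at a few newtons, the edge creeping away a little; eased back it comes down flat; let go at 45 degrees it drops and rocks, then stands
- stamp (a point): centre of the round red stamp, 50 mm across, on the label under the far, upswept part of one crate: 34 mm beyond that crate's origin and 16 mm up; hidden until the crate is tipped, then seen from the far side of the bench
- crate_a_heel (a point): middle of the lower near edge of crate_a (the edge by the rail about which it tips), 60 mm from its origin towards the robot
- crate_a_toe (a point): middle of the far edge of crate_a's flat foot, 8 mm beyond its origin, at bench height when it stands; heel and toe never both leave the bench
- crate_b_heel (a point): the same for crate_b
- crate_b_toe (a point): the same for crate_b
- rail: fixed aluminium stop rail on the bench, on the robot's side of both crates; 16 mm (x) x 460 mm (y) x 12 mm high. Origin: centre of its underside; x points away from the robot towards the crates, y along it to the robot's left
- line: yellow dispatch line taped flat on the bench beyond the crates, 20 mm wide (x) and 560 mm long (y). Origin: its centre, at bench height; x away from the robot, y along it
- gauge: black digital pressure gauge, dial 72 mm across, on a round 60 mm foot, 151 mm high, loose; leave alone. Origin: centre of its underside
- adapter: brass pipe adapter standing upright, 40 mm across, 60 mm high, loose; leave alone. Origin: centre of its underside
- indicator: white indicator box with a red display on top, 70 x 90 x 50 mm high, loose; leave alone. Origin: centre of its underside
Things that resemble listed ones, but are neither listed nor needed, are in the scene too. What is shaped like the crate_a but brown or orange is not meant.

How it is judged:
By the outcome, as a careful person would: the job done as asked, in the order asked, and still so for the second after the job is handed in, with the robot touching nothing.
It also fails if it takes over 72 s, if anything falls off the work surface, if the arm or the gripper's body presses on something with over 40 N, if the wrist force passes 120 N, or if a joint passes its speed limit or range.

### The arm

A 7-joint arm with a two-finger parallel gripper is mounted at the origin on the work surface. World frame = base frame: x ahead of the robot, y to its left, z up, the work surface at z = 0. Lengths are in m, angles in rad, forces in N, time in s.
With the tool pointing down it reaches from about 0.425 to 0.825 m from the base axis. Payload 3.6 kg.
Tool frame: the origin (TCP) lies at the very end of the fingers, on their centre line; the grasp point (between the pads) lies 19 mm behind it; z points along the fingers, x is the direction in which the jaws open and shut, and the axes are right-handed (so a half turn about z gives the same grasp; the last joint's range is limited). The gripper opens to 85 mm and grips with 20 to 120 N. Pads are 22 mm wide; open, the fingers measure 114 mm over their backs; the gripper's body (76 mm by 85 mm) begins 54 mm behind the grasp point. The pads swing forward as they close: fully open they stand 13 mm farther back than shut.
Start: joints at [-1.234, 0.615, -0.013, 1.423, 0.008, 1.103, -0.04], TCP at [0.231, 0.607, 0.231] pointing down, gripper open.
Joint ranges: [-3.12, 3.12], [-0.3, 2.06], [-1.34, 1.32], [0.26, 2.42], [-1.36, 4.5], [0.01, 1.98], [-2.84, 2.84]. Speed limits (rad/s): [2.79, 2.79, 3.14, 3.14, 3.14, 3.14, 3.14].

### API

Orientations are given as [roll, pitch, yaw] about the fixed x, y, z axes, in that order (R = Rz(yaw) Ry(pitch) Rx(roll)).
In Python, from cell import ctrl, vision gives the robot as it stands.
- The arm moves only by the shell command python3 -m jog 'ROWS' [FORCE]. ROWS is a JSON object of lists of equal length, an entry for each row: "dp": the shift along the world's x, y, z in m, a list of three; "twist": the turn, a rotation vector about the world's x, y, z in rad, a list of three; "grip": the finger opening in m, from 0 to 0.0854. A call has 1 to 10 rows; each row is the pose to reach, as a shift and turn from the pose commanded when the call began; what a row does not reach only later rows make up. A row lasts 1/8 s, in which the tool goes at most 62.5 mm and 10.7 degrees, less where a joint would pass 70% of its speed; a pose out of reach is approached as far as the arm can. A call with a gripper value outside its range is refused whole. The fingers move at their own pace and stop on an object; FORCE is the grip in N (left out, the last holds). Time passes only in rows, so rows that repeat a pose let the fingers close. It gives the time, the measured TCP pose, the force and the opening at its end, in the units of the state.
- ctrl.get_obs(): the state, without advancing time (a new reading comes with each control period).
- vision.grab_frame(name): name is "scene" or "side" or "wrist"; returns the picture (384x512x3 uint8, red, green, blue); there is no depth.
- vision.camera_info(name): a dict with "camera_matrix" (3x3 intrinsics, pixels), "dist_coeffs" ([k1, k2, p1, p2, k3] as OpenCV has them; the pictures are not rectified), "camera_from_world" (4x4, takes a point from world to camera coordinates). Camera axes: x right, y down, z forward; pixel columns grow to the right and rows downward; lengths in m; the calibration is good to about 2 mm. A picture is of the moment at which its call begins: read the wrist's pose just before it. camera_info takes no time and is no camera call; for the wrist camera it gives the pose at the moment of the call.
- ctrl.finish_job(): hands the job in, once; it reports no verdict.
The state is a dict: "t": time; "qpos": joint angles; "joint_vel": joint speeds; "effort": joint torques, N m; "tcp_pos": TCP position; "orientation": TCP orientation; "ft_force": force on the tool from outside, world axes, zero at the start; "wrist_torque": the same for the moment, N m; "finger_gap": finger opening in m.
Only numpy, scipy, OpenCV 4.12 (cv2) and the standard library are available. Lean on these libraries where they do the work, as an engineer would, in place of code of your own. Each camera call takes 0.05 s, during which the arm holds its last target.

## Working session

There is one attempt and no reset: what is moved stays moved. The work goes in short steps, Python scripts to look and compute and a shell command to move; the robot and the scene stay as the last step left them, time stands still between calls to the robot, and variables do not carry over. Pictures are saved under pics/ and viewed, and the job is handed in when it is done.

```bash
ls; mkdir -p pics
python3 - <<'E'
from cell import ctrl, vision
import cv2
o=ctrl.get_obs()
for k in o: print(k,o[k])
for n in ["scene","side","wrist"]:
    f=vision.grab_frame(n); cv2.imwrite(f"pics/{n}0.png",f[:,:,::-1])
    c=vision.camera_info(n); print(n,c)
E
```

```text
pics
t 0.0
qpos [-1.23349504  0.61594402 -0.01259694  1.42490664  0.00812274  1.10339418
 -0.04041129]
joint_vel [-2.06600766e-04 -1.42424832e-04 -9.94529588e-04 -1.81015947e-03
 -9.60713901e-04  4.45045405e-04 -2.34185163e-05]
effort [ 1.78052701e-04 -4.69221890e+01  2.58472720e-01 -1.71030647e+01
  9.70083667e-03  9.52424132e-03 -1.62327086e-05]
tcp_pos [0.23102345 0.60673913 0.23011955]
orientation [3.14152308e+00 2.60062895e-03 1.20704463e+00]
ft_force [-0.50034464  0.17595397  0.81485595]
wrist_torque [0.00792358 0.02761606 0.02055332]
finger_gap 0.08537382925784086
scene {'camera_matrix': array([[376.60127464,   0.        , 258.50940465],
       [  0.        , 376.60127464, 189.20532761],
       [  0.        ,   0.        ,   1.        ]]), 'dist_coeffs': array([0.01988587, 0.        , 0.        , 0.        , 0.        ]), 'camera_from_world': array([[-0.38113596,  0.9244608 ,  0.01037359,  0.25425278],
       [ 0.73589132,  0.31014665, -0.6018912 , -0.3776623 ],
       [-0.55964215, -0.22176855, -0.79851072,  1.38112675],
       [ 0.        ,  0.        ,  0.        ,  1.     
[... 366 characters left out ...]
05387, -0.59418545, -0.74382436,  0.21175808],
       [ 0.33115581,  0.66607863, -0.66833755,  1.0179328 ],
       [ 0.        ,  0.        ,  0.        ,  1.        ]])}
wrist {'camera_matrix': array([[306.62041563,   0.        , 258.7556528 ],
       [  0.        , 306.62041563, 195.31502548],
       [  0.        ,   0.        ,   1.        ]]), 'dist_coeffs': array([0.02664234, 0.        , 0.        , 0.        , 0.        ]), 'camera_from_world': array([[ 0.35621932,  0.93439982, -0.00218424, -0.64882822],
       [ 0.88946751, -0.33837184,  0.30716778, -0.04021031],
       [ 0.28627844, -0.11136191, -0.95165287,  0.38057084],
       [ 0.        ,  0.        ,  0.        ,  1.        ]])}
```

View pics/scene0.png

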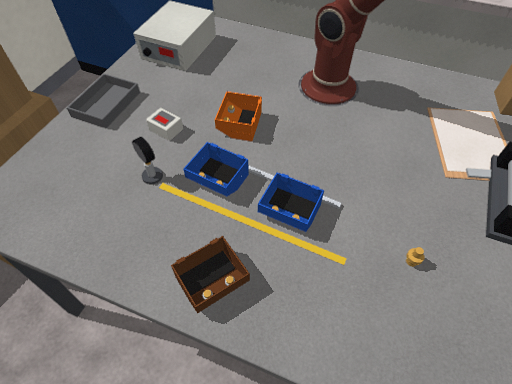

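View pics/side0.png

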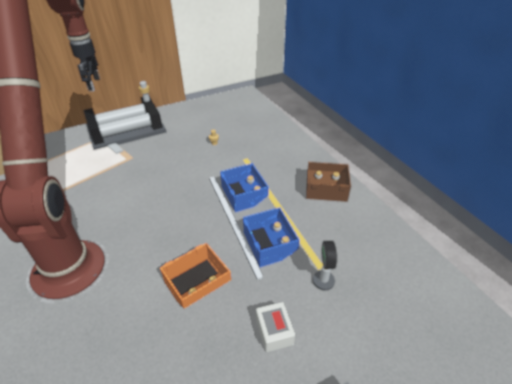

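View pics/wrist0.png

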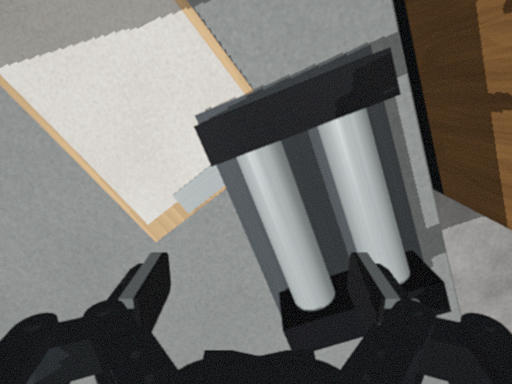

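Scene view: the two blue crates are at (217,168) and (291,201). The silver rail runs behind them to (340,205), and the yellow line runs from (162,186) to (344,261). The orange crate (240,115), brown crate (211,272) and grey tray (105,98) are decoys. World +y is to the right, so the first crate is the one at (291,201).

```bash
cat > h.py <<'E'
import numpy as np, cv2
from cell import ctrl, vision
def ray(c,px):
    K=np.array(c["camera_matrix"]);d=np.array(c["dist_coeffs"])
    p=cv2.undistortPoints(np.array(px,float).reshape(-1,1,2),K,d).reshape(-1,2)
    T=np.array(c["camera_from_world"]);R=T[:3,:3];t=T[:3,3]
    o=-R.T@t
    return o,np.c_[p,np.ones(len(p))]@R
def onz(c,px,z):
    o,d=ray(c,px); s=(z-o[2])/d[:,2]
    return o+d*s[:,None]
def proj(c,X):
    T=np.array(c["camera_from_world"]);r,_=cv2.Rodrigues(T[:3,:3])
    return cv2.projectPoints(np.array(X,float).reshape(-1,1,3),r,T[:3,3],np.array(c["camera_matrix"]),np.array(c["dist_coeffs"]))[0].reshape(-1,2)
E
python3 - <<'E'
from h import *
for n in ["scene","side"]:
    im=cv2.imread(f"pics/{n}0.png");hsv=cv2.cvtColor(im,cv2.COLOR_BGR2HSV)
    c=vision.camera_info(n)
    y=cv2.inRange(hsv,(20,150,120),(33,255,255))
    cs=sorted(cv2.findContours(y,0,2)[0],key=cv2.contourArea)[-2:]
    for k in cs:
        r=cv2.minAreaRect(k);b=cv2.boxPoints(r); print(n,"yel",cv2.contourArea(k),np.round(b).tolist(),onz(c,b,0)[:,:2].round(3).tolist())
    b=cv2.inRange(hsv,(105,150,60),(130,255,255))
    for k in cv2.findContours(b,0,2)[0]:
        if 300<cv2.contourArea(k)<5000:
            h=cv2.convexHull(k); a=cv2.approxPolyDP(h,3,True)[:,0]
            print(n,"blue",cv2.contourArea(k),a.tolist()); print(onz(c,a,.07)[:,:2].round(3).tolist())
    # crop
s=cv2.imread("pics/scene0.png");cv2.imwrite("pics/crop_s.png",cv2.resize(s[120:280,130:370],None,fx=3.3,fy=3.3,interpolation=cv2.INTER_CUBIC))
s=cv2.imread("pics/side0.png");cv2.imwrite("pics/crop_d.png",cv2.resize(s[140:300,190:350],None,fx=3.7,fy=3.7,interpolation=cv2.INTER_CUBIC))
E
```

```text
scene yel 0.0 [[229.0, 106.0], [229.0, 106.0], [229.0, 106.0], [229.0, 106.0]] [[0.241, -0.286], [0.241, -0.286], [0.241, -0.286], [0.241, -0.286]]
scene yel 1033.5 [[159.0, 187.0], [161.0, 181.0], [346.0, 258.0], [343.0, 264.0]] [[0.642, -0.323], [0.62, -0.328], [0.653, 0.236], [0.672, 0.234]]
scene blue 2339.0 [[276, 173], [323, 190], [305, 231], [258, 211], [258, 203]]
[[0.514, -0.011], [0.521, 0.125], [0.66, 0.12], [0.65, -0.009], [0.627, -0.019]]
scene blue 2128.0 [[207, 142], [247, 159], [247, 175], [227, 195], [185, 176], [185, 166]]
[[0.483, -0.24], [0.498, -0.106], [0.552, -0.082], [0.635, -0.104], [0.621, -0.237], [0.59, -0.255]]
scene blue 4507.5 [[167, 0], [134, 43], [107, 67], [77, 58], [54, 3]]
[[-0.192, -0.774], [0.135, -0.722], [0.297, -0.725], [0.295, -0.852], [0.021, -1.183]]
side blue 1036.5 [[278, 210], [296, 239], [296, 247], [280, 259], [260, 264], [244, 219]]
[[0.604, -0.129], [0.593, -0.251], [0.578, -0.275], [0.519, -0.291], [0.465, -0.281], [0.498, -0.116]]
side blue 966.5 [[251, 166], [266, 187], [266, 194], [252, 205], [235, 209], [222, 173]]
[[0.627, 0.101], [0.621, -0.02], [0.606, -0.049], [0.544, -0.074], [0.491, -0.066], [0.523, 0.111]]
```

View pics/crop_s.png

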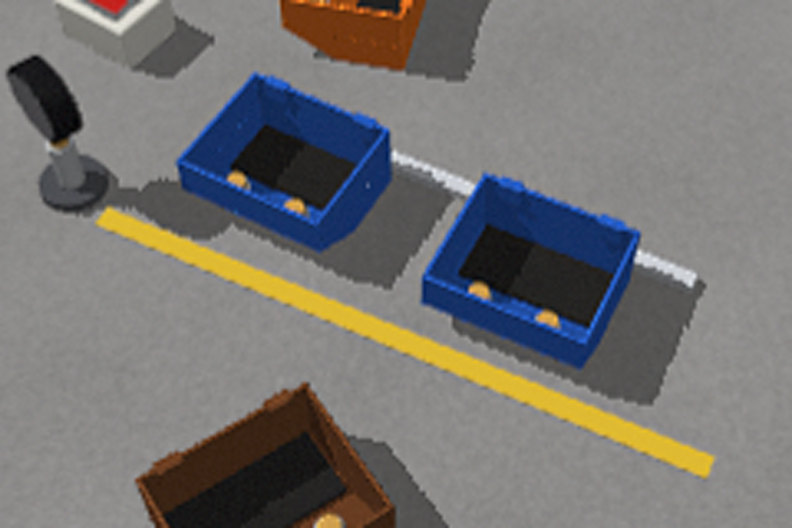

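View pics/crop_d.png

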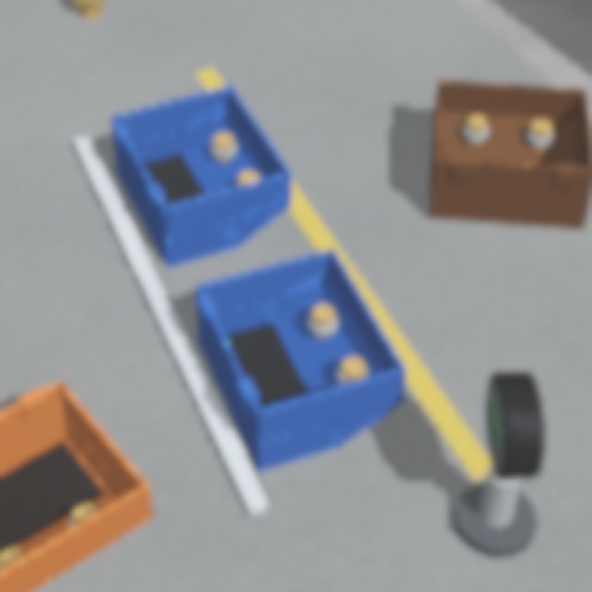

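Crop: both blue crates have clear rim corners, and the rail shows in full in the side crop from (80,138) to (260,510). The gauge foot stands near the line's y- end. Next I measure the rim corners, rail and line.

Run:
```python
from h import *
cs=vision.camera_info("scene");cd=vision.camera_info("side")
S=lambda L:np.array(L)/3.3+[130,120]-.35
D=lambda L:np.array(L)/3.7+[190,140]-.35
def rep(n,P):
    c=P.mean(0); ys=(P[1]-P[0]+P[2]-P[3]); print(n,P.round(3).tolist(),"c",c.round(4),"ang",np.degrees(np.arctan2(-ys[0],ys[1])).round(1),"wy",np.linalg.norm(ys)/2,"wx",np.linalg.norm(P[2]-P[1]+P[3]-P[0])/2)
# order near y-, near y+, far y+, far y-
rep("L scene",onz(cs,S([(485,178),(638,234),(587,345),(424,278)]),.07)[:,:2])
rep("R scene",onz(cs,S([(257,76),(390,130),(322,222),(180,163)]),.07)[:,:2])
rep("L side",onz(cd,D([(167,207),(115,118),(232,89),(288,180)]),.07)[:,:2])
rep("R side",onz(cd,D([(262,407),(198,290),(332,256),(403,372)]),.07)[:,:2])
print("rail side top ends",onz(cd,D([(80,140),(258,508)]),.012)[:,:2].round(3).tolist())
print("rail scene top end",onz(cs,S([(695,276)]),.012)[:,:2].round(3).tolist())
print("line side ends",onz(cd,D([(207,75),(480,470)]),.0)[:,:2].round(3).tolist())
print("gauge",onz(cs,S([(73,185)]),.01),onz(cd,D([(495,520)]),.01))
```

```text
L scene [[0.516, -0.009], [0.522, 0.126], [0.639, 0.12], [0.63, -0.017]] c [0.5766 0.0548] ang -3.3 wy 0.13622927652350533 wx 0.11519134953724548
R scene [[0.485, -0.238], [0.498, -0.103], [0.611, -0.115], [0.6, -0.251]] c [ 0.5484 -0.1768] ang -4.8 wy 0.13583964326145487 wx 0.11475913955096206
L side [[0.515, -0.011], [0.523, 0.121], [0.637, 0.111], [0.623, -0.028]] c [0.5744 0.0481] ang -4.6 wy 0.1354343208881524 wx 0.11156988611341948
R side [[0.488, -0.24], [0.497, -0.112], [0.61, -0.127], [0.597, -0.258]] c [ 0.548  -0.1839] ang -5.0 wy 0.13020464763772088 wx 0.11212985689974231
rail side top ends [[0.504, 0.174], [0.464, -0.28]]
rail scene top end [[0.501, 0.178]]
line side ends [[0.664, 0.227], [0.633, -0.319]]
gauge [[ 0.61876887 -0.35869128  0.01      ]] [[ 0.61280239 -0.3661182   0.01      ]]
```

Rail and crates are yawed about -5°, line about -3.2°. I'll aim for TCP over the left crate with tool x along the crate's y (world yaw 1.484, so twist z +0.277), fingers shut.

```bash
python3 -m jog '{"dp":[[0.03,-0.05,0],[0.06,-0.105,0],[0.095,-0.16,0],[0.13,-0.22,0],[0.165,-0.28,0],[0.2,-0.34,0],[0.235,-0.4,-0.01],[0.27,-0.46,-0.03],[0.3,-0.51,-0.06],[0.324,-0.555,-0.09]],"twist":[[0,0,0.03],[0,0,0.06],[0,0,0.09],[0,0,0.12],[0,0,0.15],[0,0,0.18],[0,0,0.21],[0,0,0.24],[0,0,0.26],[0,0,0.277]],"grip":[0,0,0,0,0,0,0,0,0,0]}'
```

```text
t: 1.4
tcp_pos: [0.5395, 0.0814, 0.1588]
orientation: [3.14, -0.001, 1.484]
ft_force: [0.7, -0.3, -0.6]
finger_gap: 0.0003
```

```bash
python3 -m jog '{"dp":[[0,0,0],[0,0,0]],"twist":[[0,0,0],[0,0,0]],"grip":[0,0]}'
cat > look.py <<'E'
import sys
from h import *
n,tag=sys.argv[1],sys.argv[2]
o=ctrl.get_obs();f=vision.grab_frame(n)[:,:,::-1]
cv2.imwrite(f"pics/{n}_{tag}_raw.png",f)
b=[int(v) for v in sys.argv[3].split(",")] if len(sys.argv)>3 else [0,0,512,384]
k=min(800/(b[2]-b[0]),600/(b[3]-b[1]))
cv2.imwrite(f"pics/{n}_{tag}.png",cv2.resize(f[b[1]:b[3],b[0]:b[2]],None,fx=k,fy=k,interpolation=cv2.INTER_CUBIC))
print(o["t"],o["tcp_pos"].round(4),o["ft_force"].round(1),"k",k)
print("tcp px",proj(vision.camera_info(n),o["tcp_pos"]).round(1))
E
python3 look.py wrist h1; python3 look.py side h1 200,130,320,220
```

```text
t: 1.65
tcp_pos: [0.5378, 0.0836, 0.1588]
orientation: [-3.14, -0.001, 1.484]
ft_force: [0.2, 1.1, 0.2]
finger_gap: -0.0
1.65 [0.5378 0.0836 0.1588] [0.2 1.1 0.2] k 1.5625
tcp px [[256.9 254. ]]
1.7 [0.5378 0.0847 0.1593] [0.8 0.2 0.8] k 6.666666666666667
tcp px [[227.5 154.4]]
```

View pics/wrist_h1.png

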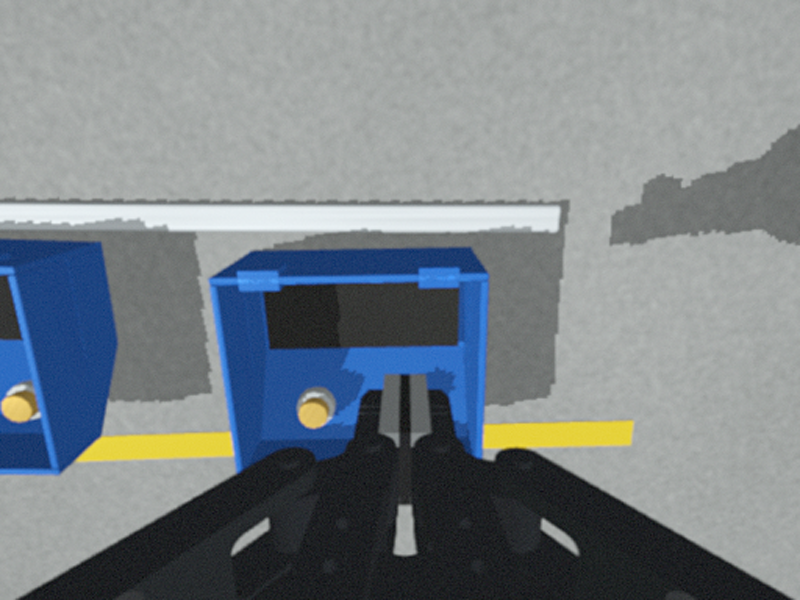

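View pics/side_h1.png

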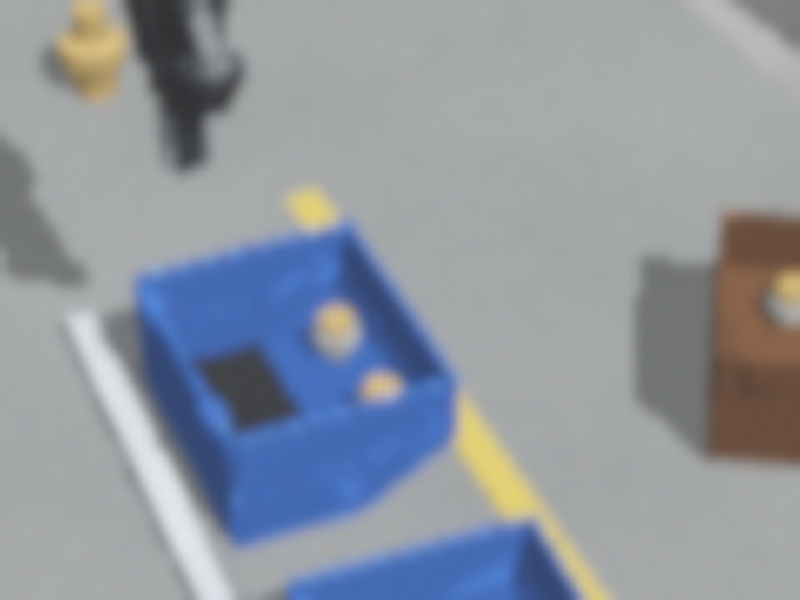

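Wrist view: the near rim corners are at (212,282) and (488,277), the rail's far edge is at row 230, and the fingers are above the crate's right half. Commands don't carry over: commanded pose = reached pose. I'll measure from this view.

Run:
```python
from h import *
c=vision.camera_info("wrist");k=1.5625
W=lambda L,z:onz(c,np.array(L)/k-.3,z)[:,:2].round(4)
print("rim near corners (inner/outer)",W([(212,282),(488,277)],.07).tolist(), "heel base?",W([(247,250),(473,247)],.0).tolist())
print("rail top far edge",W([(300,232),(560,230)],.012).tolist(),"near edge",W([(300,205),(560,205)],.012).tolist())
print("line end",W([(632,433),(632,421),(632,445),(484,425),(484,448)],0).tolist())
```

```text
rim near corners (inner/outer) [[0.5139, -0.0094], [0.5229, 0.1281]] heel base? [[0.5114, -0.0134], [0.5215, 0.1302]]
rail top far edge [[0.5011, 0.0247], [0.5132, 0.1814]] near edge [[0.4852, 0.0271], [0.4983, 0.1811]]
line end [[0.6667, 0.2384], [0.6568, 0.2379], [0.6767, 0.2389], [0.6516, 0.1328], [0.6708, 0.1321]]
```

```bash
python3 -m jog '{"dp":[[0.005,-0.013,-0.03],[0.01,-0.026,-0.06],[0.01,-0.026,-0.09],[0.01,-0.026,-0.106],[0.006,-0.026,-0.106],[0.0,-0.026,-0.106],[-0.006,-0.026,-0.106],[-0.009,-0.026,-0.106],[-0.012,-0.026,-0.106],[-0.012,-0.026,-0.106]],"twist":[[0,0,0],[0,0,0],[0,0,0],[0,0,0],[0,0,0],[0,0,0],[0,0,0],[0,0,0],[0,0,0],[0,0,0]],"grip":[0,0,0,0,0,0,0,0,0,0]}'; python3 look.py side h2 200,130,320,220
```

```text
t: 3.0
tcp_pos: [0.5284, 0.0574, 0.0541]
orientation: [3.137, -0.001, 1.484]
ft_force: [4.4, 0.2, 3.1]
finger_gap: 0.0001
3.0 [0.5284 0.0574 0.0541] [4.4 0.2 3.1] k 6.666666666666667
tcp px [[230.1 185.5]]
```

View pics/side_h2.png

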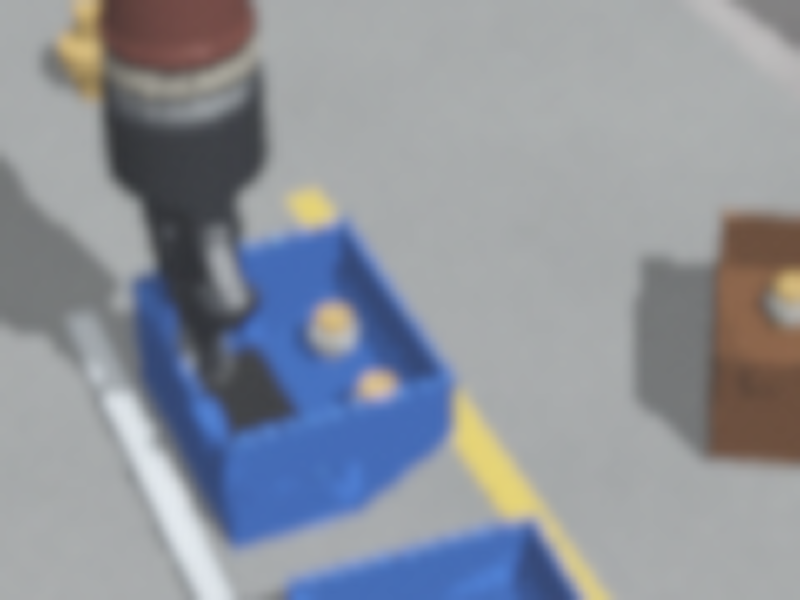

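Fingers are on the inside of the near wall at ~4 N. I'll slide the crate to the rail and start the tip.

```bash
python3 -m jog '{"dp":[[-0.004,0,0],[-0.008,0.0005,0],[-0.012,0.001,0],[-0.016,0.001,0],[-0.02,0.0015,0],[-0.024,0.002,-0.0005],[-0.028,0.002,-0.001],[-0.028,0.002,-0.001]],"twist":[[0,0,0],[0,0,0],[0,0,0],[0,0,0],[0,0,0],[0,0,0],[0,0,0],[0,0,0]],"grip":[0,0,0,0,0,0,0,0]}'; python3 look.py side h3 200,130,320,220
```

```text
t: 4.05
tcp_pos: [0.4986, 0.0588, 0.052]
orientation: [3.14, 0.0, 1.484]
ft_force: [6.2, -0.4, -0.1]
finger_gap: 0.0002
4.05 [0.4986 0.0588 0.052 ] [ 6.2 -0.4 -0.1] k 6.666666666666667
tcp px [[221.6 188.4]]
```

View pics/side_h3.png

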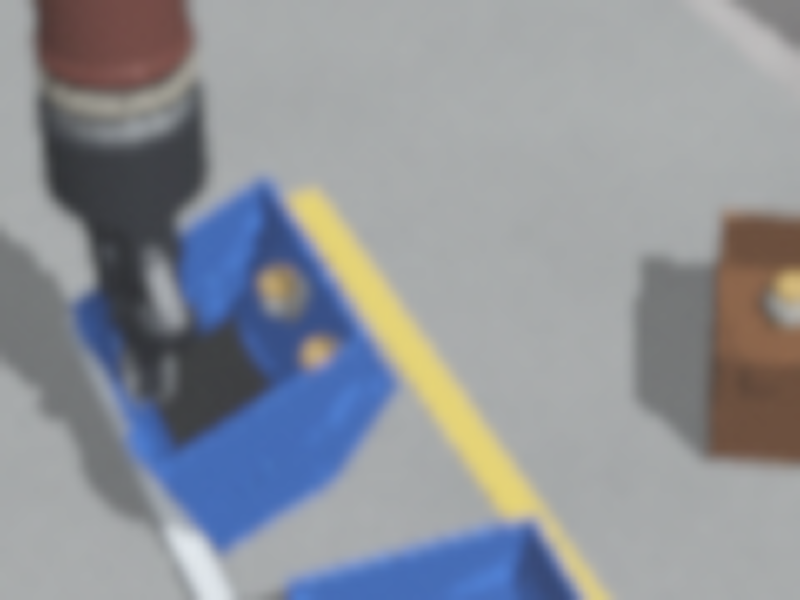

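Crate tips against the rail: heel corner at (222,550), rim corners at about (155,462) and (395,383). I'll compute the tip angle by casting onto the end-wall plane.

```bash
cat > ang.py <<'E'
import sys
from h import *
# args: heel_px far_px (raw px) of y- wall in side view, yaw deg
def onplane(c,px,p0,n):
    o,d=ray(c,px); s=((p0-o)@n)/(d@n); return o+d*s[:,None]
def ang(cam,heel,near,far,yaw):
    c=vision.camera_info(cam); a=np.radians(yaw)
    ex=np.array([np.cos(a),np.sin(a),0]);ey=np.array([-np.sin(a),np.cos(a),0])
    h=onz(c,[heel],0)[0]; print("heel corner",h.round(4))
    for nm,p,a0,L in (("near",near,90,70),("far",far,np.degrees(np.arctan2(70,120)),139)):
        if p is None: continue
        v=onplane(c,[p],h,ey)[0]-h
        print(nm,"x,z",(v@ex).round(4),v[2].round(4),"len",round(np.hypot(v@ex,v[2])*1e3,1),L,"theta",round(np.degrees(np.arctan2(v[2],v@ex))-a0,1))
E
python3 - <<'E'
from ang import *
p=lambda u,v:(u/6.667+200-.4,v/6.667+130-.4)
ang("side",p(222,550),p(158,462),p(397,383),-4.4)
E
```

```text
heel corner [ 0.5057 -0.0096  0.    ]
near x,z -0.028 0.0687 len 74.2 70 theta 22.1
far x,z 0.0928 0.0767 len 120.3 139 theta 9.3
```

θ ≈ 23° (near 22, far lower corner ≈ 24.7, consistent with finger geometry). I'll continue to ~40° with a slight tool lean towards the robot, to clear the far wall from the gripper body.

```bash
python3 -m jog '{"dp":[[-0.004,0.0003,-0.001],[-0.008,0.0006,-0.0025],[-0.012,0.001,-0.0045],[-0.0155,0.0012,-0.0065],[-0.0155,0.0012,-0.0065]],"twist":[[0,-0.04,0],[0,-0.08,0],[0,-0.12,0],[0,-0.15,0],[0,-0.15,0]],"grip":[0,0,0,0,0]}'; python3 look.py side h4 200,130,320,220; python3 look.py scene h4 230,130,370,235
```

```text
t: 4.72
tcp_pos: [0.4809, 0.0601, 0.0453]
orientation: [2.995, -0.012, 1.485]
ft_force: [2.1, -1.1, 4.2]
finger_gap: -0.0002
4.725 [0.4809 0.0601 0.0453] [ 2.1 -1.1  4.2] k 6.666666666666667
tcp px [[216.6 191.3]]
4.775 [0.4812 0.0601 0.0454] [ 1.  -0.2  3.5] k 5.714285714285714
tcp px [[303.5 177.8]]
```

View pics/side_h4.png

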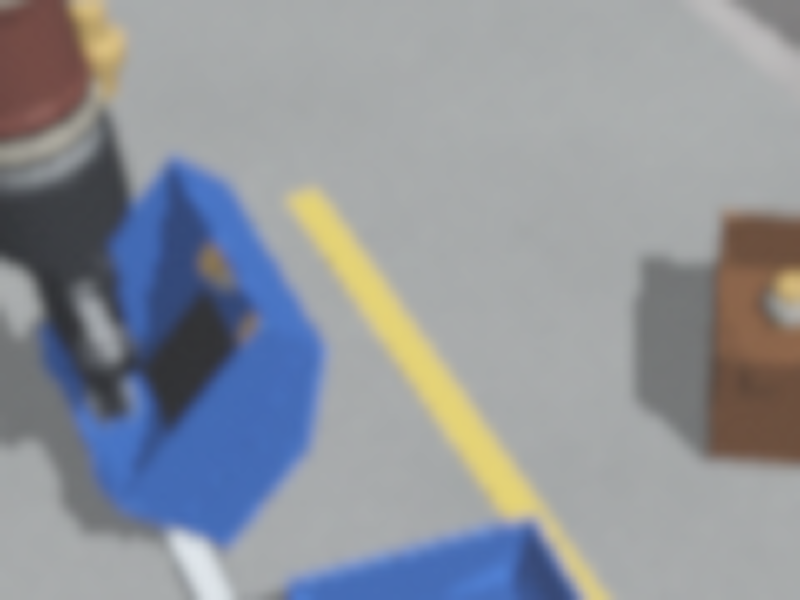

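View pics/scene_h4.png

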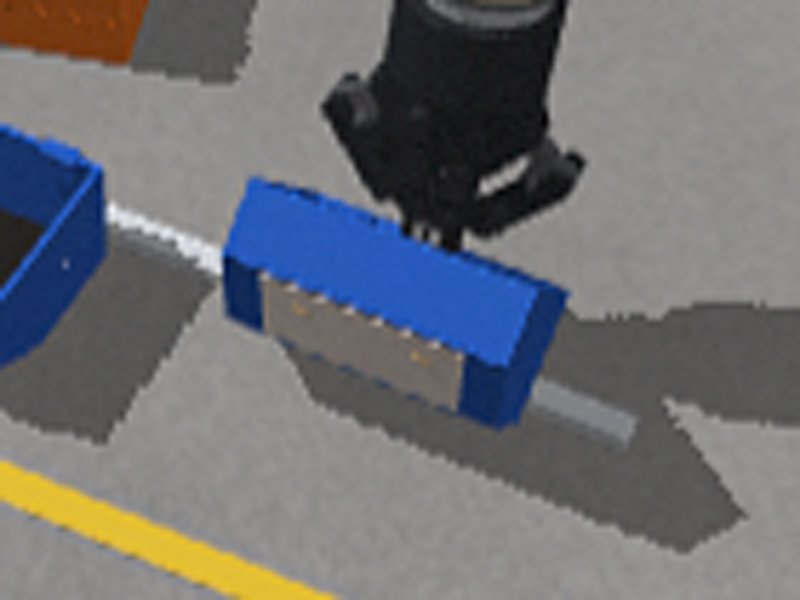

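Label face coming into view, with no red on it so far (strongly foreshortened). Measuring the angle from heel (228,548), toe (310,450) and lower far corner (325,345).

```bash
cat >> ang.py <<'E'
def ang2(cam,heel,pts,yaw=-4.4):
    c=vision.camera_info(cam); a=np.radians(yaw)
    ex=np.array([np.cos(a),np.sin(a),0]);ey=np.array([-np.sin(a),np.cos(a),0])
    h=onz(c,[heel],0)[0]; print("heel corner",h.round(4))
    L={"toe":(68,0),"low":(120,32.5),"far":(120,70),"near":(0,70)}
    for k,p in pts.items():
        v=onplane(c,[p],h,ey)[0]-h; l=L[k]
        print(k,(v@ex*1e3).round(1),(v[2]*1e3).round(1),"len",round(1e3*np.hypot(v@ex,v[2]),1),"vs",round(np.hypot(*l),1),"theta",round(np.degrees(np.arctan2(v[2],v@ex)-np.arctan2(l[1],l[0])),1))
E
python3 - <<'E'
from ang import *
p=lambda u,v:(u/6.667+200-.4,v/6.667+130-.4)
ang2("side",p(226,550),dict(toe=p(310,450),low=p(325,345),near=p(108,492)))
E
```

```text
heel corner [ 0.5074 -0.0105  0.    ]
toe 45.4 50.1 len 67.6 vs 68.0 theta 47.8
low 54.6 112.9 len 125.4 vs 124.3 theta 49.0
near -55.2 59.5 len 81.1 vs 70.0 theta 42.9
```

θ ≈ 48° (toe 47.8, low corner 49.0). Hold here for a second and look at the underside.

```bash
python3 -m jog '{"dp":[[0,0,0],[0,0,0],[0,0,0],[0,0,0],[0,0,0],[0,0,0],[0,0,0],[0,0,0]],"twist":[[0,0,0],[0,0,0],[0,0,0],[0,0,0],[0,0,0],[0,0,0],[0,0,0],[0,0,0]],"grip":[0,0,0,0,0,0,0,0]}'; python3 look.py side h5 200,130,320,220; python3 look.py scene h5 260,150,340,210
```

```text
t: 5.82
tcp_pos: [0.4826, 0.0601, 0.0455]
orientation: [2.992, -0.013, 1.485]
ft_force: [1.2, -1.2, 2.5]
finger_gap: -0.0002
5.825 [0.4826 0.0601 0.0455] [ 1.2 -1.2  2.5] k 6.666666666666667
tcp px [[217.1 191.1]]
5.875 [0.4826 0.0601 0.0455] [ 2.7 -1.5  3.5] k 10.0
tcp px [[303.4 178.1]]
```

View pics/side_h5.png

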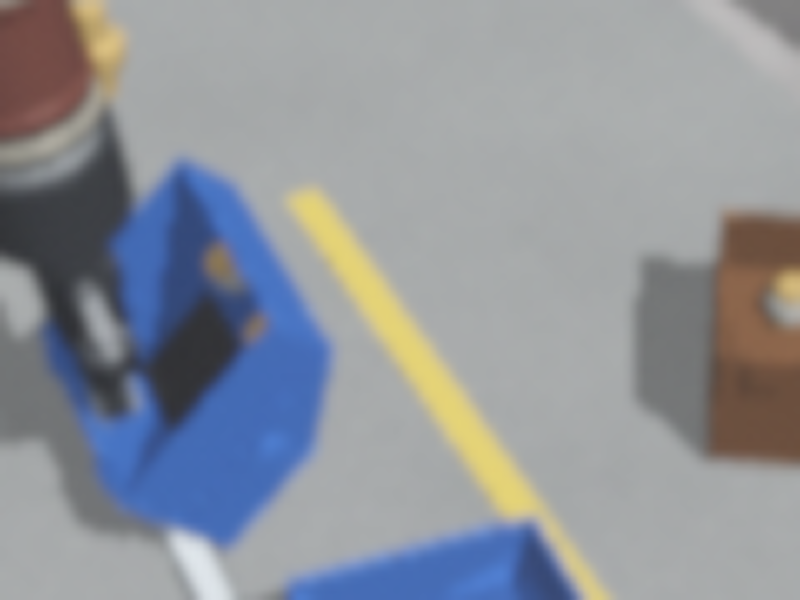

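View pics/scene_h5.png

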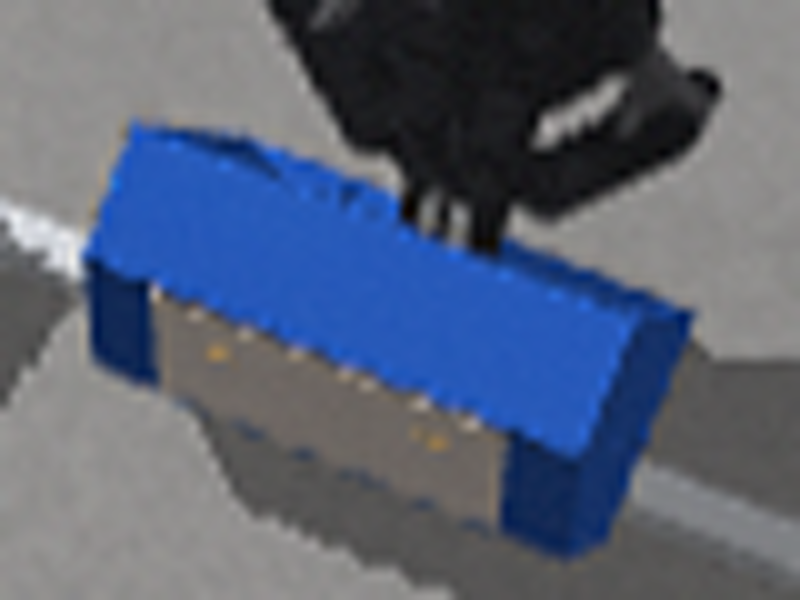

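Run:
```python
from ang import *
p=lambda u,v:(u/6.667+200-.4,v/6.667+130-.4)
ang2("side",p(227,550),dict(toe=p(314,449),low=p(330,345)))
```

```text
heel corner [ 0.5079 -0.0107 -0.    ]
toe 46.9 50.2 len 68.7 vs 68.0 theta 46.9
low 56.5 112.3 len 125.7 vs 124.3 theta 48.1
```

Label fully visible: bare, with no red, so this crate isn't the stamped one. To have margin over 45° I'll push 3 mm further and hold another second.

```bash
python3 -m jog '{"dp":[[-0.0015,0,-0.0008],[-0.003,0,-0.0015],[-0.003,0,-0.0015],[-0.003,0,-0.0015],[-0.003,0,-0.0015],[-0.003,0,-0.0015],[-0.003,0,-0.0015],[-0.003,0,-0.0015],[-0.003,0,-0.0015],[-0.003,0,-0.0015]],"twist":[[0,0,0],[0,0,0],[0,0,0],[0,0,0],[0,0,0],[0,0,0],[0,0,0],[0,0,0],[0,0,0],[0,0,0]],"grip":[0,0,0,0,0,0,0,0,0,0]}'; python3 look.py side h6 200,130,320,220
```

```text
t: 7.18
tcp_pos: [0.4796, 0.0605, 0.0441]
orientation: [2.992, -0.013, 1.485]
ft_force: [4.1, 0.8, 1.3]
finger_gap: 0.0006
7.175 [0.4796 0.0605 0.0441] [4.1 0.8 1.3] k 6.666666666666667
tcp px [[216.2 191.7]]
```

View pics/side_h6.png

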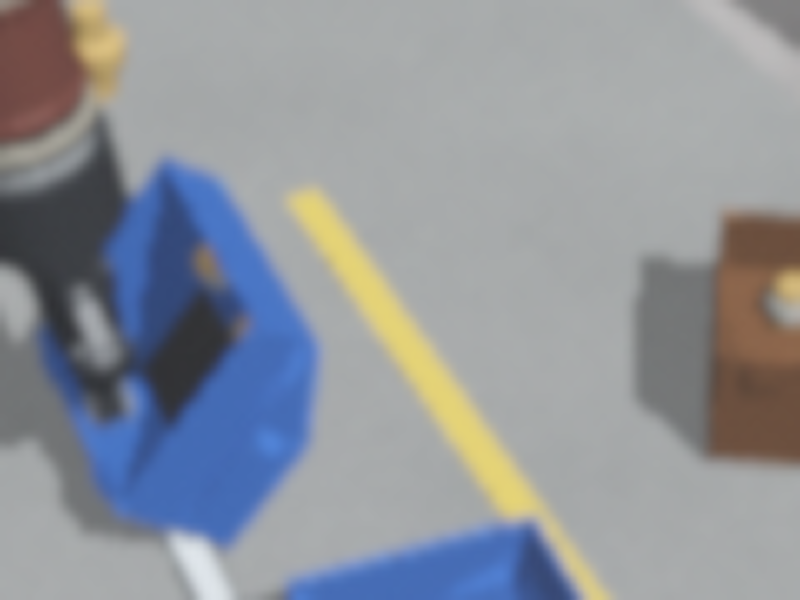

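θ ≈ 50°, stable. Now I ease it back along the arc.

```bash
python3 -m jog '{"dp":[[0.002,0,0.002],[0.0045,-0.0003,0.004],[0.007,-0.0005,0.006],[0.01,-0.0007,0.008],[0.013,-0.001,0.0095],[0.0155,-0.0012,0.0105],[0.0185,-0.0014,0.012],[0.0215,-0.0016,0.013],[0.024,-0.0018,0.0135],[0.027,-0.002,0.014]],"twist":[[0,0.015,0],[0,0.03,0],[0,0.045,0],[0,0.06,0],[0,0.075,0],[0,0.09,0],[0,0.105,0],[0,0.12,0],[0,0.135,0],[0,0.15,0]],"grip":[0,0,0,0,0,0,0,0,0,0]}'; python3 look.py side h7 200,130,320,220
```

```text
t: 8.48
tcp_pos: [0.5067, 0.058, 0.0581]
orientation: [-3.14, 0.0, 1.484]
ft_force: [3.2, -1.8, 1.6]
finger_gap: 0.0001
8.475 [0.5067 0.058  0.0581] [ 3.2 -1.8  1.6] k 6.666666666666667
tcp px [[223.9 186.4]]
```

View pics/side_h7.png

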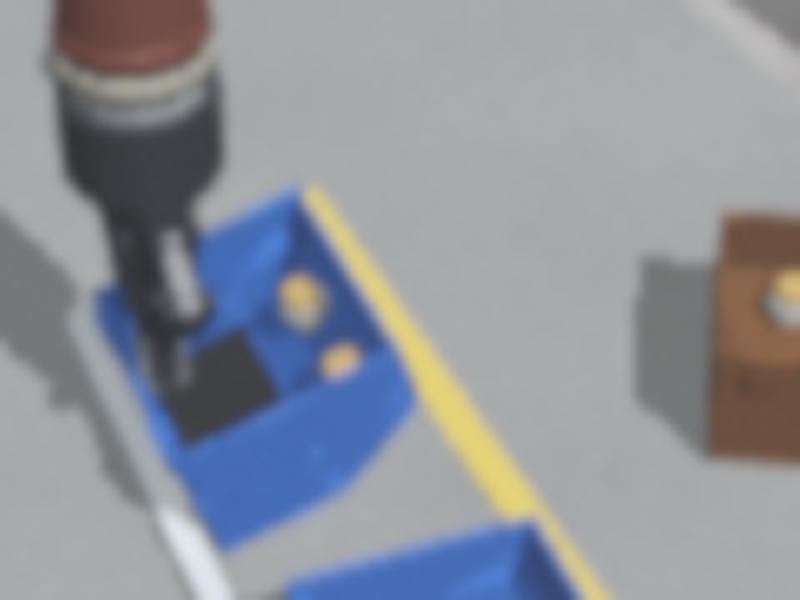

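About 15–17° remaining, crate still following. Continuing gently to flat.

```bash
python3 -m jog '{"dp":[[0.002,0,0],[0.004,-0.0003,0],[0.006,-0.0005,0],[0.008,-0.0006,0],[0.01,-0.0008,0],[0.012,-0.001,0],[0.014,-0.001,0],[0.016,-0.001,0],[0.02,-0.001,0],[0.024,-0.001,0]],"twist":[[0,0,0],[0,0,0],[0,0,0],[0,0,0],[0,0,0],[0,0,0],[0,0,0],[0,0,0],[0,0,0],[0,0,0]],"grip":[0,0,0,0,0,0,0,0,0,0]}'; python3 look.py side h8 200,130,320,220
```

```text
t: 9.78
tcp_pos: [0.5276, 0.0575, 0.0569]
orientation: [-3.134, 0.001, 1.484]
ft_force: [0.2, -0.1, -0.0]
finger_gap: 0.0003
9.775 [0.5276 0.0575 0.0569] [ 0.2 -0.1 -0. ] k 6.666666666666667
tcp px [[229.8 184.9]]
```

View pics/side_h8.png

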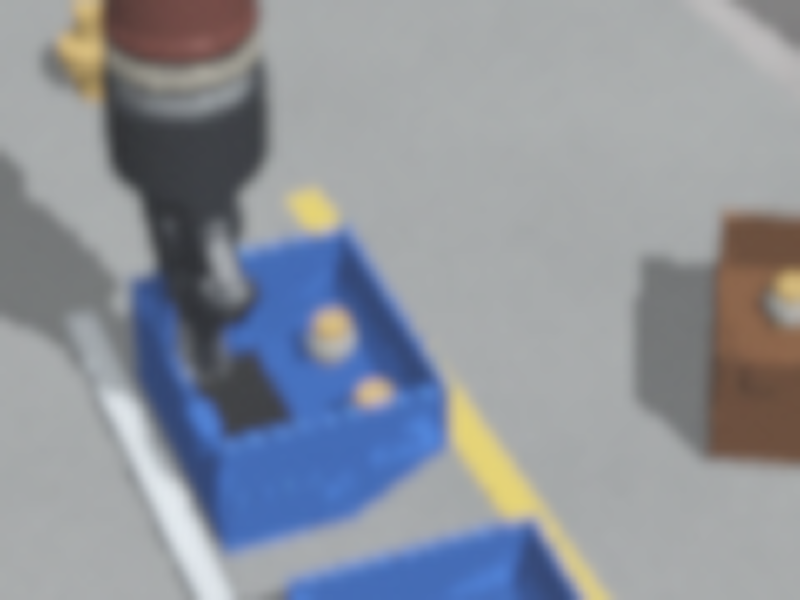

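Crate is flat and force is zero. Lifting out and moving over the right crate.

```bash
python3 -m jog '{"dp":[[0.003,0,0.05],[0.003,-0.01,0.1],[0.003,-0.06,0.11],[0.003,-0.12,0.11],[0.003,-0.18,0.11],[0.003,-0.23,0.11],[0.003,-0.23,0.11],[0.003,-0.23,0.11]],"twist":[[0,0,0],[0,0,0],[0,0,0],[0,0,0],[0,0,0],[0,0,0],[0,0,0],[0,0,0]],"grip":[0,0,0,0,0,0,0,0]}'; python3 look.py wrist r1;python3 look.py side r1 200,130,350,242
```

```text
t: 10.82
tcp_pos: [0.5323, -0.1712, 0.167]
orientation: [-3.138, -0.002, 1.485]
ft_force: [-0.6, 0.2, -0.1]
finger_gap: 0.0
10.825 [ 0.5323 -0.1712  0.167 ] [-0.6  0.2 -0.1] k 1.5625
tcp px [[257.4 253.4]]
10.875 [ 0.5329 -0.1703  0.1673] [ 0.2 -0.  -0.8] k 5.333333333333333
tcp px [[263.5 202.3]]
```

View pics/wrist_r1.png

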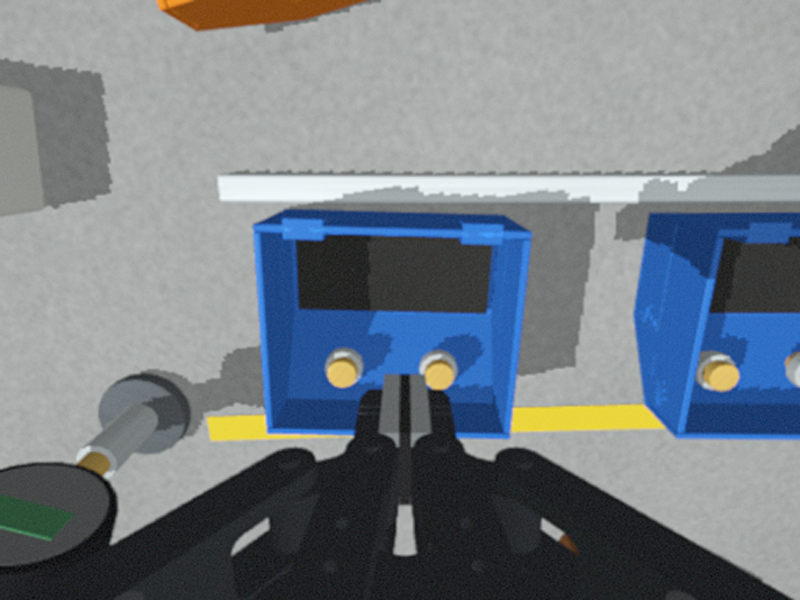

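View pics/side_r1.png

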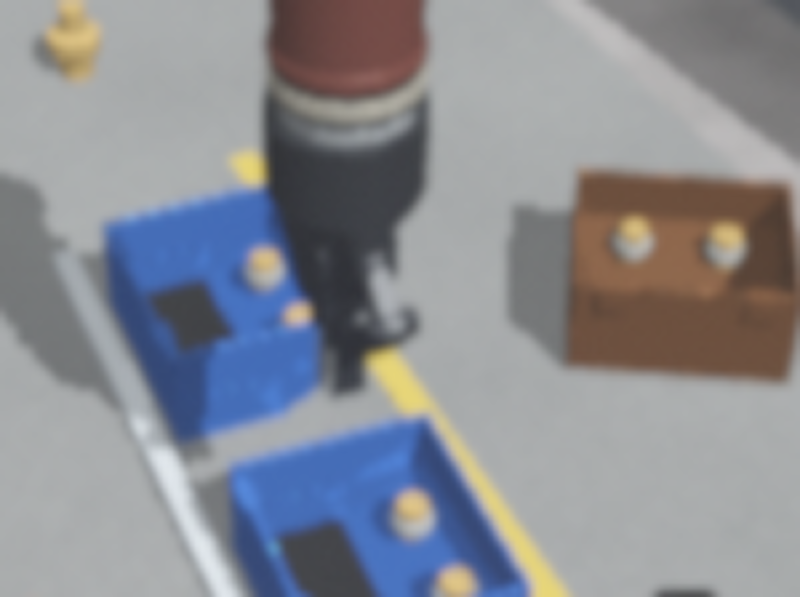

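Run:
```python
from h import *
c=vision.camera_info("wrist");k=1.5625
W=lambda L,z:onz(c,np.array(L)/k-.3,z)[:,:2].round(4)
print("rim near",W([(254,231),(530,238)],.07).tolist(),"heel",W([(287,212),(508,216)],.0).tolist(),"far rim",W([(267,433),(510,437)],.07).tolist())
print("rail far edge",W([(220,201),(500,203),(700,202)],.012).tolist())
print("line",W([(209,418),(209,441),(560,407),(560,431),(640,405),(640,429)],0).tolist())
print("gauge foot",W([(145,412)],.01).tolist())
```

```text
rim near [[0.4867, -0.2419], [0.5018, -0.1043]] heel [[0.4856, -0.2415], [0.5, -0.1009]] far rim [[0.6018, -0.2551], [0.6164, -0.1163]]
rail far edge [[0.4746, -0.2778], [0.49, -0.108], [0.5, 0.0122]]
line [[0.6283, -0.3215], [0.6473, -0.3254], [0.6411, -0.0659], [0.6611, -0.0656], [0.644, -0.0086], [0.664, -0.0074]]
gauge foot [[0.614, -0.3597]]
```

Heel mid ≈ (0.493,-0.172), gap to the rail ≈ 9 mm, yaw -6°. Entering just behind the near wall.

```bash
python3 -m jog '{"dp":[[-0.005,-0.003,-0.03],[-0.008,-0.004,-0.065],[-0.008,-0.004,-0.1],[-0.009,-0.004,-0.113],[-0.013,-0.004,-0.113],[-0.017,-0.003,-0.113],[-0.021,-0.003,-0.113],[-0.025,-0.003,-0.113],[-0.029,-0.002,-0.113],[-0.033,-0.002,-0.113]],"twist":[[0,0,0],[0,0,0],[0,0,0],[0,0,0],[0,0,0],[0,0,0],[0,0,0],[0,0,0],[0,0,0],[0,0,0]],"grip":[0,0,0,0,0,0,0,0,0,0]}'
python3 -m jog '{"dp":[[-0.004,0.0003,0],[-0.007,0.0006,0],[-0.01,0.001,0],[-0.013,0.001,-0.0005],[-0.016,0.0015,-0.001],[-0.016,0.0015,-0.001]],"twist":[[0,0,0],[0,0,0],[0,0,0],[0,0,0],[0,0,0],[0,0,0]],"grip":[0,0,0,0,0,0]}'; python3 look.py side r2 220,170,340,260
```

```text
t: 12.18
tcp_pos: [0.5023, -0.1749, 0.0556]
orientation: [3.137, 0.0, 1.484]
ft_force: [3.7, -0.2, -0.0]
finger_gap: 0.0002
t: 12.92
tcp_pos: [0.4842, -0.1733, 0.054]
orientation: [-3.141, 0.0, 1.484]
ft_force: [4.4, -0.3, 1.9]
finger_gap: -0.0001
12.925 [ 0.4842 -0.1733  0.054 ] [ 4.4 -0.3  1.9] k 6.666666666666667
tcp px [[248.6 237.4]]
```

View pics/side_r2.png

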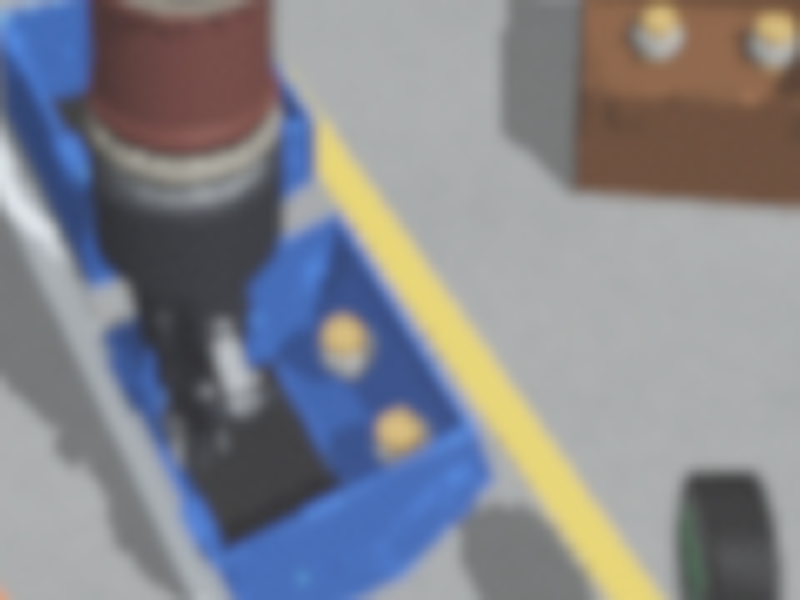

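Tipping at about 15°. Same path as before to ≈48° (target TCP x ≈ 0.461).

```bash
python3 -m jog '{"dp":[[-0.003,0.0003,-0.0005],[-0.006,0.0006,-0.001],[-0.009,0.0009,-0.002],[-0.012,0.0012,-0.0035],[-0.015,0.0014,-0.005],[-0.018,0.0016,-0.0065],[-0.0205,0.0018,-0.0083],[-0.0205,0.0018,-0.0083]],"twist":[[0,-0.02,0],[0,-0.04,0],[0,-0.065,0],[0,-0.09,0],[0,-0.115,0],[0,-0.14,0],[0,-0.155,0],[0,-0.155,0]],"grip":[0,0,0,0,0,0,0,0]}'; python3 look.py side r3 220,170,340,260; python3 look.py scene r3 180,110,280,185
```

```text
t: 13.98
tcp_pos: [0.4623, -0.1712, 0.0453]
orientation: [2.99, -0.014, 1.484]
ft_force: [1.6, -0.3, 3.5]
finger_gap: -0.0001
13.975 [ 0.4623 -0.1712  0.0453] [ 1.6 -0.3  3.5] k 6.666666666666667
tcp px [[241.3 241.6]]
14.025 [ 0.4625 -0.1712  0.0454] [ 0.2 -0.8  3.4] k 8.0
tcp px [[231.7 149.7]]
```

View pics/side_r3.png

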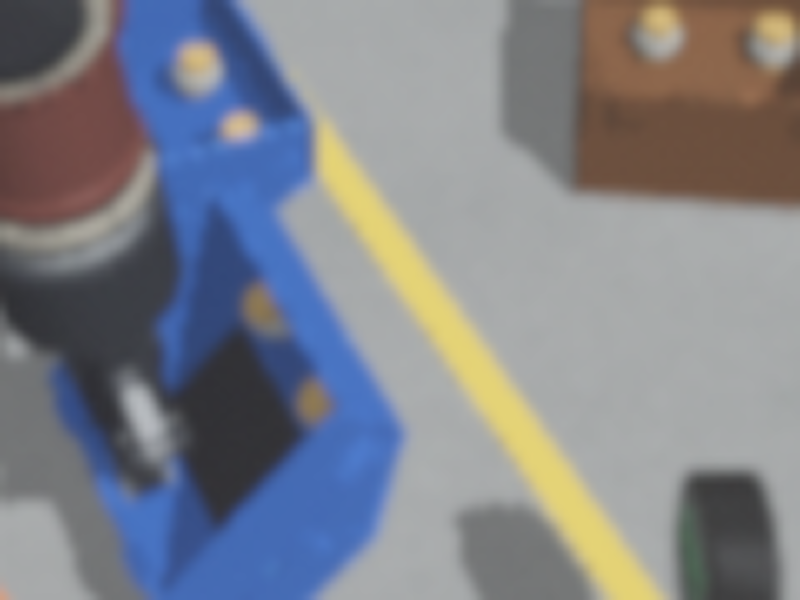

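View pics/scene_r3.png

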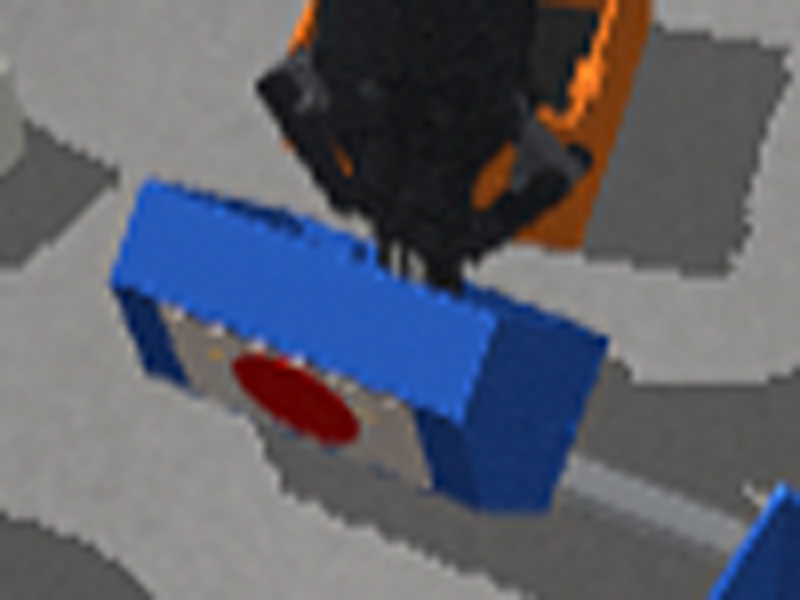

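Red stamp seen at scene crop (297,400): the right crate is the stamped one. Checking the angle with a wider side crop.

Run:
```python
import cv2
f=cv2.imread("pics/side_r3_raw.png");cv2.imwrite("pics/r3b.png",cv2.resize(f[200:290,215:335],None,fx=6.667,fy=6.667,interpolation=cv2.INTER_CUBIC))
```

```text
(no output)
```

View pics/r3b.png

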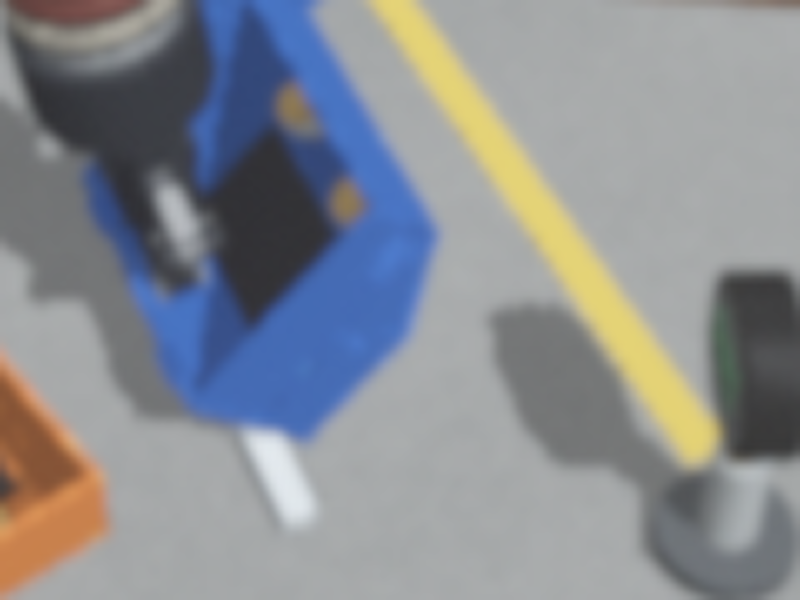

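Run:
```python
from ang import *
p=lambda u,v:(u/6.667+215-.4,v/6.667+200-.4)
ang2("side",p(306,440),dict(toe=p(408,340),low=p(437,235)),-5)
```

```text
heel corner [ 0.488  -0.2399  0.    ]
toe 45.7 45.1 len 64.2 vs 68.0 theta 44.6
low 56.5 105.9 len 120.0 vs 124.3 theta 46.8
```

θ ≈ 45–47°: pushing 4 mm further for margin, then holding for over a second.

```bash
python3 -m jog '{"dp":[[-0.0015,0.0001,-0.0007],[-0.003,0.0002,-0.0015],[-0.0042,0.0003,-0.002],[-0.0042,0.0003,-0.002],[-0.0042,0.0003,-0.002],[-0.0042,0.0003,-0.002],[-0.0042,0.0003,-0.002],[-0.0042,0.0003,-0.002],[-0.0042,0.0003,-0.002],[-0.0042,0.0003,-0.002]],"twist":[[0,0,0],[0,0,0],[0,0,0],[0,0,0],[0,0,0],[0,0,0],[0,0,0],[0,0,0],[0,0,0],[0,0,0]],"grip":[0,0,0,0,0,0,0,0,0,0]}'; python3 look.py side r4 215,200,335,290
```

```text
t: 15.32
tcp_pos: [0.4599, -0.1711, 0.0437]
orientation: [2.987, -0.013, 1.485]
ft_force: [4.0, -0.5, 1.6]
finger_gap: 0.0001
15.325 [ 0.4599 -0.1711  0.0437] [ 4.  -0.5  1.6] k 6.666666666666667
tcp px [[240.6 242.2]]
```

View pics/side_r4.png

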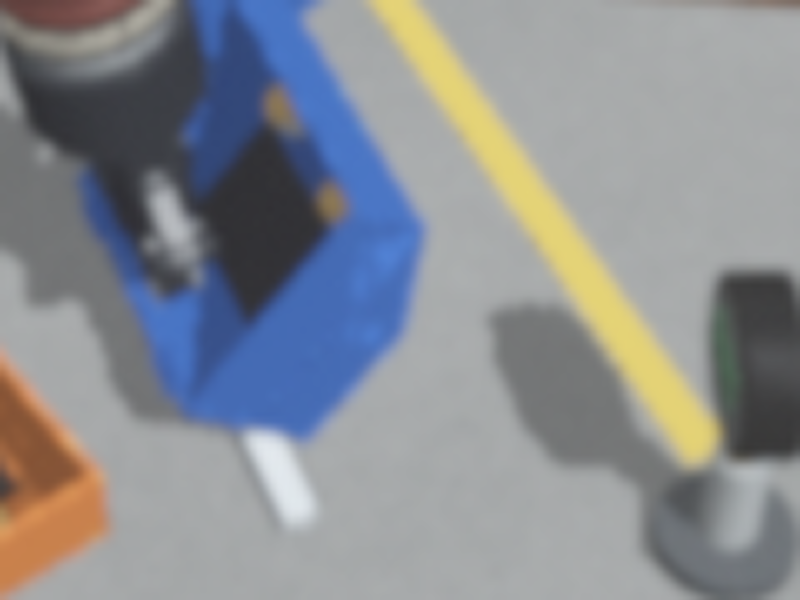

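```bash
python3 - <<'E'
from ang import *
p=lambda u,v:(u/6.667+215-.4,v/6.667+200-.4)
ang2("side",p(306,440),dict(toe=p(402,337),low=p(425,232)),-5)
E
python3 -m jog '{"dp":[[-0.001,0,-0.0005],[-0.0012,0,-0.0005],[-0.0012,0,-0.0005],[-0.0012,0,-0.0005],[-0.0012,0,-0.0005],[-0.0012,0,-0.0005],[-0.0012,0,-0.0005]],"twist":[[0,0,0],[0,0,0],[0,0,0],[0,0,0],[0,0,0],[0,0,0],[0,0,0]],"grip":[0,0,0,0,0,0,0]}'; python3 look.py scene r4 180,110,280,185
```

```text
heel corner [ 0.488  -0.2399  0.    ]
toe 42.9 48.3 len 64.6 vs 68.0 theta 48.4
low 51.1 110.0 len 121.3 vs 124.3 theta 49.9
t: 16.25
tcp_pos: [0.4585, -0.1711, 0.0432]
orientation: [2.988, -0.013, 1.485]
ft_force: [1.8, 1.0, 2.4]
finger_gap: -0.0003
16.25 [ 0.4585 -0.1711  0.0432] [1.8 1.  2.4] k 8.0
tcp px [[232.4 149.3]]
```

View pics/scene_r4.png

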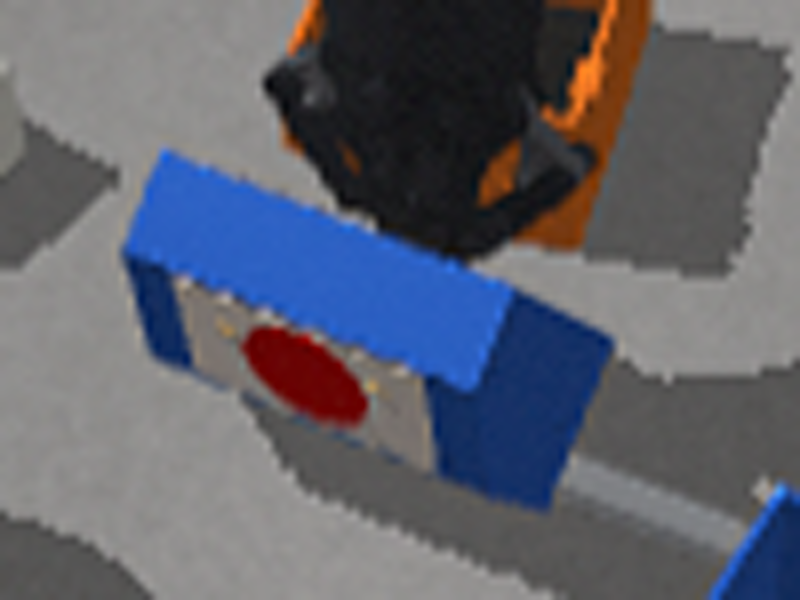

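Stamp clearly seen, held at ~50°. Easing back.

```bash
python3 -m jog '{"dp":[[0.002,0,0.002],[0.0045,-0.0003,0.004],[0.007,-0.0006,0.006],[0.01,-0.0009,0.008],[0.013,-0.0012,0.0095],[0.0155,-0.0014,0.0105],[0.0185,-0.0016,0.012],[0.0215,-0.0018,0.013],[0.024,-0.002,0.0135],[0.027,-0.0024,0.014]],"twist":[[0,0.015,0],[0,0.03,0],[0,0.045,0],[0,0.06,0],[0,0.075,0],[0,0.09,0],[0,0.105,0],[0,0.12,0],[0,0.135,0],[0,0.15,0]],"grip":[0,0,0,0,0,0,0,0,0,0]}'
python3 -m jog '{"dp":[[0.002,0,0],[0.004,-0.0003,0],[0.006,-0.0005,0],[0.008,-0.0006,0],[0.01,-0.0008,0],[0.012,-0.001,0],[0.014,-0.001,0],[0.016,-0.001,0],[0.02,-0.001,0],[0.025,-0.001,0]],"twist":[[0,0,0],[0,0,0],[0,0,0],[0,0,0],[0,0,0],[0,0,0],[0,0,0],[0,0,0],[0,0,0],[0,0,0]],"grip":[0,0,0,0,0,0,0,0,0,0]}'; python3 look.py side r5 215,170,335,260
```

```text
t: 17.55
tcp_pos: [0.4856, -0.1735, 0.0572]
orientation: [3.138, -0.0, 1.484]
ft_force: [2.9, 0.3, 1.0]
finger_gap: -0.0003
t: 18.8
tcp_pos: [0.5081, -0.1738, 0.0561]
orientation: [-3.14, -0.002, 1.484]
ft_force: [-0.9, 0.6, -0.3]
finger_gap: 0.0
18.8 [ 0.5081 -0.1738  0.0561] [-0.9  0.6 -0.3] k 6.666666666666667
tcp px [[256.1 234.1]]
```

View pics/side_r5.png

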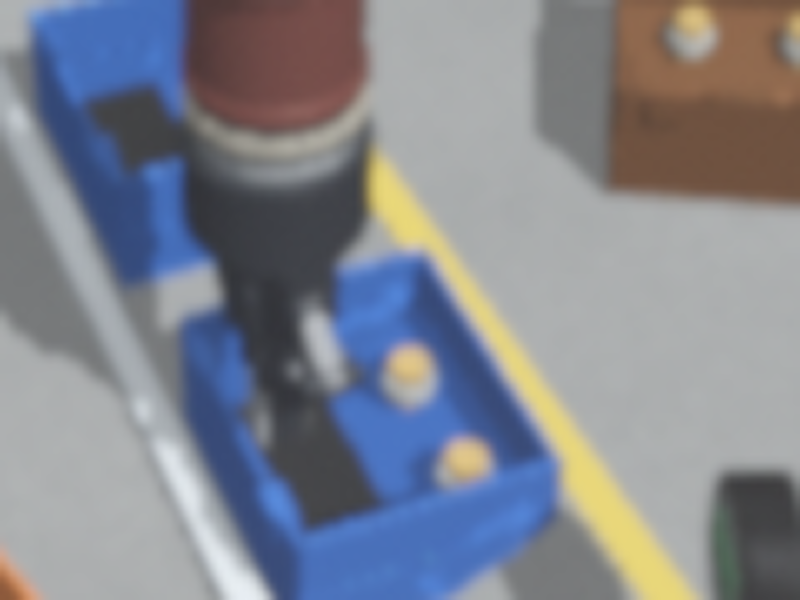

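Flat again, force ~0. Lifting out and moving behind the crate (robot side) to measure for the push.

```bash
python3 -m jog '{"dp":[[0.003,0,0.045],[0.003,0,0.09],[-0.02,0,0.1],[-0.046,0,0.1],[-0.048,0,0.1],[-0.048,0,0.1]],"twist":[[0,0,0],[0,0,0],[0,0,0],[0,0,0],[0,0,0],[0,0,0]],"grip":[0,0,0,0,0,0]}'; python3 look.py side p1 190,150,350,270; python3 look.py scene p1 170,80,330,200;  python3 look.py wrist p1
python3 - <<'E'
from h import *
for n in ("scene","side"):
    im=cv2.imread(f"pics/{n}_p1_raw.png");hsv=cv2.cvtColor(im,cv2.COLOR_BGR2HSV);c=vision.camera_info(n)
    m=cv2.inRange(hsv,(5,170,100),(18,255,255))
    for k in cv2.findContours(m,0,2)[0]:
        if cv2.contourArea(k)>300:
            a=cv2.approxPolyDP(cv2.convexHull(k),3,True)[:,0];print(n,"orange",onz(c,a,.07)[:,:2].round(3).tolist())
E
```

```text
t: 19.6
tcp_pos: [0.463, -0.1743, 0.157]
orientation: [3.137, -0.001, 1.484]
ft_force: [0.9, 0.2, -0.3]
finger_gap: 0.0001
19.6 [ 0.463  -0.1743  0.157 ] [ 0.9  0.2 -0.3] k 5.0
tcp px [[240.6 214.5]]
19.65 [ 0.4635 -0.1743  0.157 ] [ 0.6 -0.3 -0.4] k 5.0
tcp px [[228.7 121.8]]
19.7 [ 0.4637 -0.1743  0.157 ] [ 0.9 -0.2 -0.1] k 1.5625
tcp px [[259.  254.5]]
scene orange [[0.242, -0.231], [0.233, -0.171], [0.425, -0.125], [0.437, -0.184], [0.406, -0.253], [0.335, -0.274]]
```

View pics/wrist_p1.png

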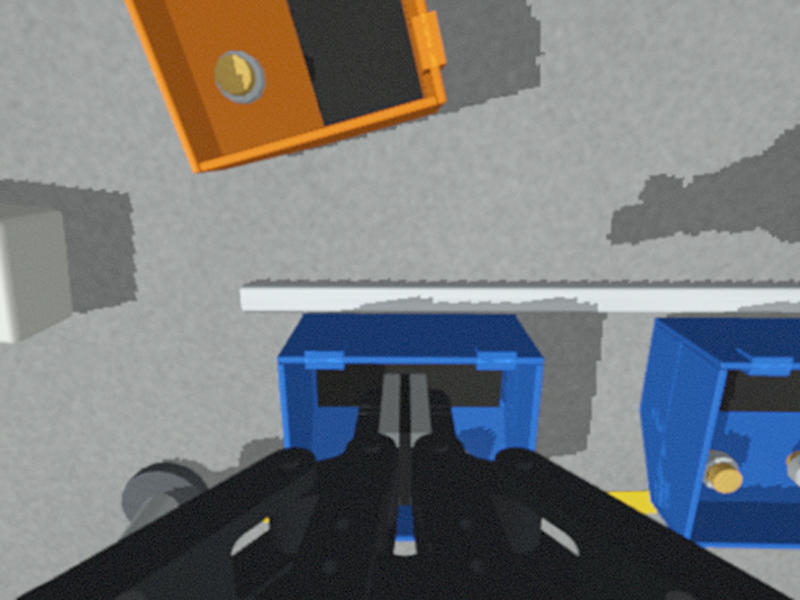

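View pics/scene_p1.png

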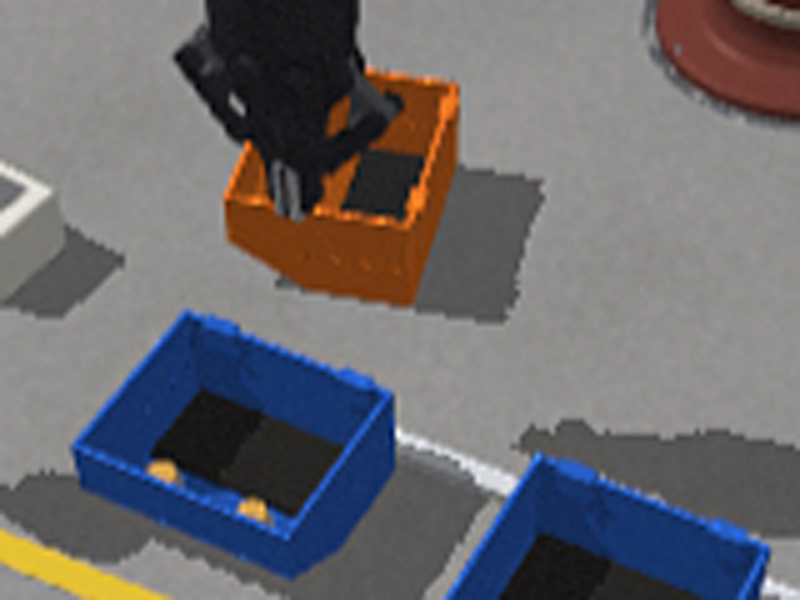

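View pics/side_p1.png

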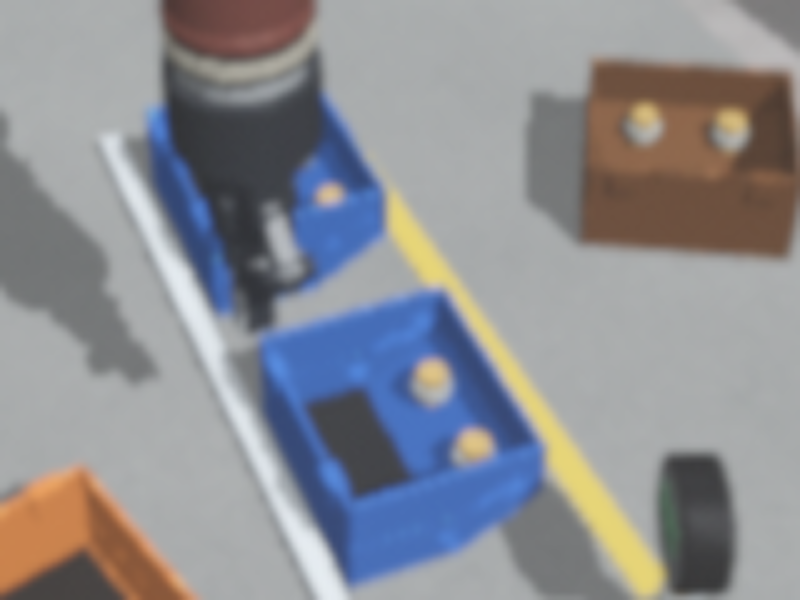

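Both crates stand flat by the rail; in the wrist view the right crate's rim is at (279,360)-(543,360), the orange crate's nearest corner at (200,170).

Run:
```python
from h import *
c=vision.camera_info("wrist");k=1.5625
W=lambda L,z:onz(c,np.array(L)/k-.3,z)[:,:2].round(4)
print("rim near",W([(279,360),(543,360)],.07).tolist(),"heel",W([(304,315),(515,315)],.0).tolist())
print("rail far edge",W([(245,311),(515,312),(700,312)],.012).tolist())
print("orange",W([(200,170),(440,100)],.07).tolist())
cs=vision.camera_info("scene");S=lambda L:np.array(L)/5+[170,80]-.4
print("R rim scene",onz(cs,S([(188,313),(393,394),(290,535),(77,447)]),.07)[:,:2].round(4).tolist())
```

```text
rim near [[0.4839, -0.2421], [0.4958, -0.1048]] heel [[0.4834, -0.243], [0.4955, -0.1041]]
rail far edge [[0.4736, -0.2766], [0.489, -0.1066], [0.499, 0.0085]]
orange [[0.3866, -0.2619], [0.3664, -0.1504]]
R rim scene [[0.4837, -0.2395], [0.495, -0.1034], [0.6091, -0.1143], [0.5993, -0.2492]]
```

Crate R origin ≈ (0.549,-0.179); the line centre at that y is x ≈ 0.645, so push ≈ 96 mm. I'll descend behind it just above rail height, since a low contact is best against forward tipping, then touch and push a little.

```bash
python3 -m jog '{"dp":[[0,0,-0.04],[0,0,-0.08],[0,0,-0.115],[0,0,-0.135],[0.0,0,-0.1415],[0.004,0,-0.1415],[0.008,0,-0.1415],[0.012,0,-0.1415],[0.016,0,-0.1415],[0.02,-0.0005,-0.1415]],"twist":[[0,-0.05,0],[0,-0.05,0],[0,-0.05,0],[0,-0.05,0],[0,-0.05,0],[0,-0.05,0],[0,-0.05,0],[0,-0.05,0],[0,-0.05,0],[0,-0.05,0]],"grip":[0,0,0,0,0,0,0,0,0,0]}'; python3 look.py side p2 190,150,350,270
```

```text
t: 21.0
tcp_pos: [0.4796, -0.1746, 0.0155]
orientation: [3.094, -0.005, 1.484]
ft_force: [-5.9, 0.2, 2.5]
finger_gap: -0.0002
21.0 [ 0.4796 -0.1746  0.0155] [-5.9  0.2  2.5] k 5.0
tcp px [[247.6 247. ]]
```

View pics/side_p2.png

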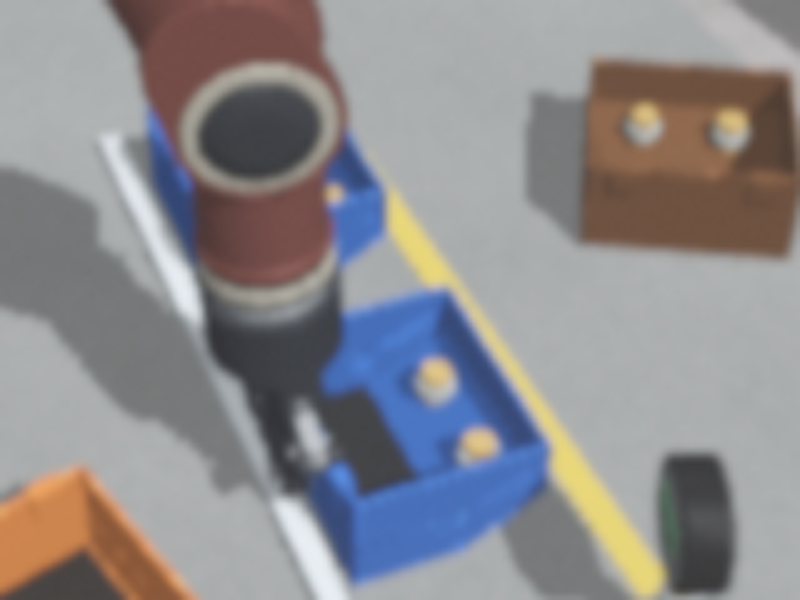

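```bash
python3 -m jog '{"dp":[[0.003,-0.0002,0],[0.006,-0.0004,0],[0.009,-0.0006,0],[0.012,-0.0008,0],[0.015,-0.001,0]],"twist":[[0,0,0],[0,0,0],[0,0,0],[0,0,0],[0,0,0]],"grip":[0,0,0,0,0]}'; python3 look.py side p3 190,150,350,270
```

```text
t: 21.68
tcp_pos: [0.498, -0.1759, 0.0156]
orientation: [3.087, -0.005, 1.484]
ft_force: [-3.1, 0.1, -0.4]
finger_gap: 0.0002
21.675 [ 0.498  -0.1759  0.0156] [-3.1  0.1 -0.4] k 5.0
tcp px [[253.5 245.1]]
```

View pics/side_p3.png

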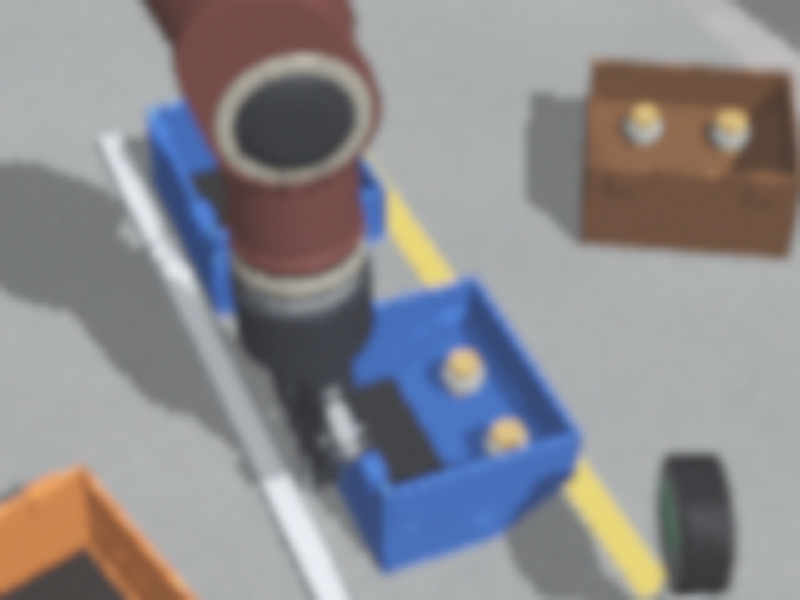

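Sliding flat at ~3 N. Continuing at the same height.

```bash
python3 -m jog '{"dp":[[0.004,-0.0002,0],[0.008,-0.0004,0],[0.012,-0.0006,0],[0.016,-0.0008,0],[0.02,-0.001,0],[0.024,-0.0012,0],[0.028,-0.0014,0],[0.032,-0.0016,0],[0.036,-0.0018,0],[0.04,-0.002,0]],"twist":[[0,0,0.002],[0,0,0.005],[0,0,0.008],[0,0,0.01],[0,0,0.013],[0,0,0.016],[0,0,0.019],[0,0,0.022],[0,0,0.025],[0,0,0.028]],"grip":[0,0,0,0,0,0,0,0,0,0]}'; python3 look.py side p4 190,150,350,270
```

```text
t: 22.98
tcp_pos: [0.5379, -0.1781, 0.0157]
orientation: [3.087, -0.005, 1.512]
ft_force: [-2.7, -0.7, -0.8]
finger_gap: -0.0001
22.975 [ 0.5379 -0.1781  0.0157] [-2.7 -0.7 -0.8] k 5.0
tcp px [[266.  240.8]]
```

View pics/side_p4.png

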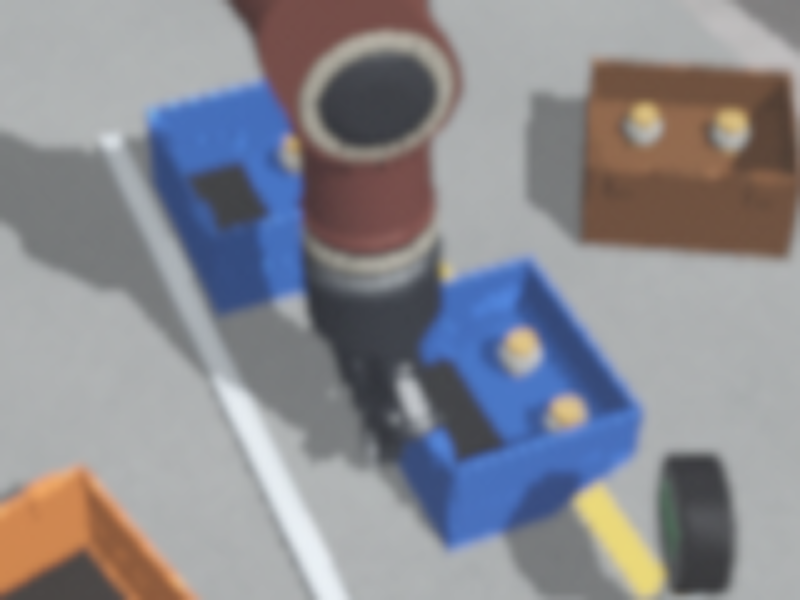

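```bash
python3 -m jog '{"dp":[[0.004,-0.0002,0],[0.008,-0.0004,0],[0.012,-0.0006,0],[0.016,-0.0008,0],[0.02,-0.001,0],[0.024,-0.0012,0],[0.026,-0.0014,0],[0.026,-0.0014,0]],"twist":[[0,0,0],[0,0,0.002],[0,0,0.003],[0,0,0.004],[0,0,0.005],[0,0,0.006],[0,0,0.007],[0,0,0.007]],"grip":[0,0,0,0,0,0,0,0]}'; python3 look.py scene p5 130,120,290,240; python3 look.py side p5 230,150,350,240
```

```text
t: 24.02
tcp_pos: [0.5643, -0.1794, 0.0158]
orientation: [3.086, -0.005, 1.519]
ft_force: [-1.8, -0.1, -1.6]
finger_gap: -0.0
24.025 [ 0.5643 -0.1794  0.0158] [-1.8 -0.1 -1.6] k 5.0
tcp px [[214.9 179.7]]
24.075 [ 0.5643 -0.1794  0.0159] [-1.2  1.1 -1.5] k 6.666666666666667
tcp px [[274.  237.9]]
```

View pics/scene_p5.png

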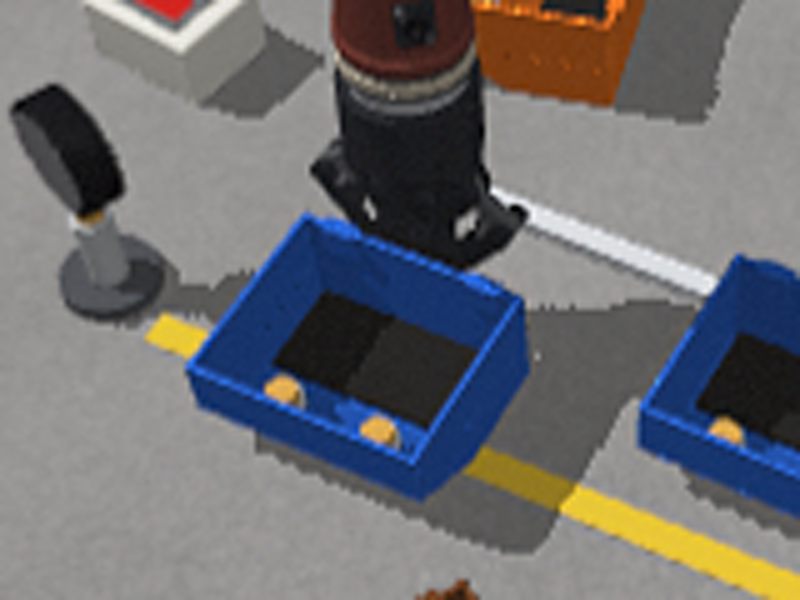

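View pics/side_p5.png

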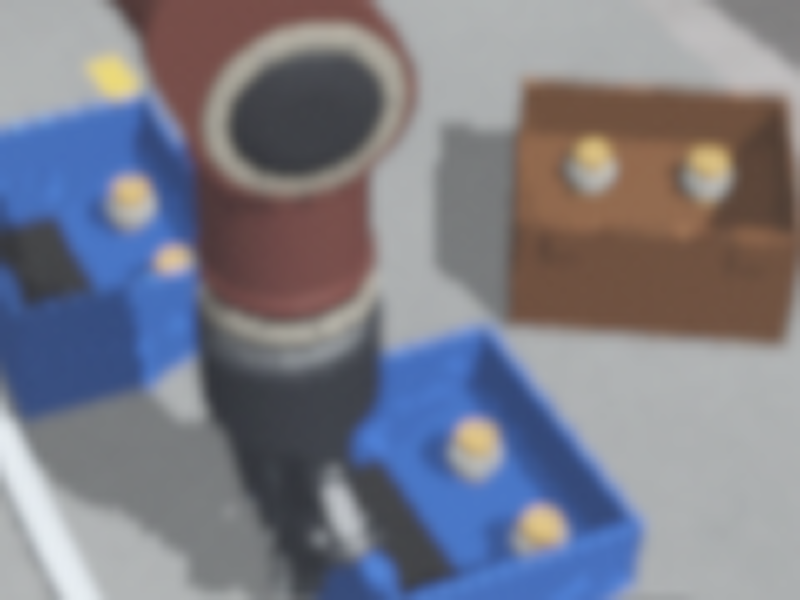

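Scene: the crate is on the line, rim corners at (307,215), (523,300), (420,463), (188,368), and the line emerges both sides at (205,343) and (470,462). Computing the remaining distance.

```bash
cat > rem.py <<'E'
from h import *
def rem(corners,l1,l2):
    cs=vision.camera_info("scene")
    P=onz(cs,corners,.07)[:,:2]; c=P.mean(0)
    A=onz(cs,l1,0)[:,:2].mean(0);B=onz(cs,l2,0)[:,:2].mean(0)
    t=(c[1]-A[1])/(B[1]-A[1]); xl=A[0]+t*(B[0]-A[0])
    ey=P[1]-P[0]+P[2]-P[3]
    print("corners",P.round(4).tolist(),"centre",c.round(4),"yaw",np.degrees(np.arctan2(-ey[0],ey[1])).round(1),"line",A.round(4),B.round(4),"yaw",np.degrees(np.arctan2(A[0]-B[0],B[1]-A[1])).round(1),"remaining",(xl-c[0]).round(4))
E
python3 - <<'E'
from rem import *
S=lambda L:np.array(L)/5+[130,120]-.4
rem(S([(307,216),(524,300),(420,464),(188,368)]),S([(160,315),(148,338)]),S([(572,487),(558,513)]))
E
```

```text
corners [[0.5728, -0.2448], [0.5803, -0.1075], [0.6979, -0.1118], [0.6908, -0.2515]] centre [ 0.6354 -0.1789] yaw -3.0 line [ 0.6325 -0.3235] [ 0.6491 -0.0545] yaw -3.5 remaining 0.0059
```

Remaining 6 mm by scene (10 mm by wrist-based line position). Push 7.5 mm, then back off.

```bash
python3 -m jog '{"dp":[[0.0025,0,0],[0.005,0,0],[0.0075,0,0],[0.0075,0,0],[0.004,0,0],[-0.01,0,0],[-0.025,0,0.005],[-0.04,0,0.04],[-0.045,0,0.09],[-0.045,0,0.14]],"twist":[[0,0,0],[0,0,0],[0,0,0],[0,0,0],[0,0,0],[0,0,0],[0,0.02,0],[0,0.04,0],[0,0.05,0],[0,0.05,0]],"grip":[0,0,0,0,0,0,0,0,0,0]}'
python3 -m jog '{"dp":[[0,0,0.01],[0,0,0.02],[0,0,0.02],[0,0,0.02]],"twist":[[0,0,0],[0,0,0],[0,0,0],[0,0,0]],"grip":[0,0,0,0]}'; python3 look.py scene p6 130,120,290,240; python3 look.py wrist p6;python3 look.py side p6
```

```text
t: 25.38
tcp_pos: [0.5189, -0.1794, 0.1579]
orientation: [3.135, -0.002, 1.519]
ft_force: [0.7, -0.6, 0.5]
finger_gap: -0.0003
t: 25.88
tcp_pos: [0.518, -0.1791, 0.1744]
orientation: [3.139, -0.003, 1.519]
ft_force: [-0.5, -0.8, 0.1]
finger_gap: 0.0002
25.875 [ 0.518  -0.1791  0.1744] [-0.5 -0.8  0.1] k 5.0
tcp px [[217.9 129.5]]
25.925 [ 0.518  -0.1792  0.1745] [-0.7  0.6  0. ] k 1.5625
tcp px [[259.1 254.1]]
25.975 [ 0.5181 -0.1792  0.1745] [ 0.4 -0.3 -0.3] k 1.5625
tcp px [[260.1 204.2]]
```

View pics/scene_p6.png

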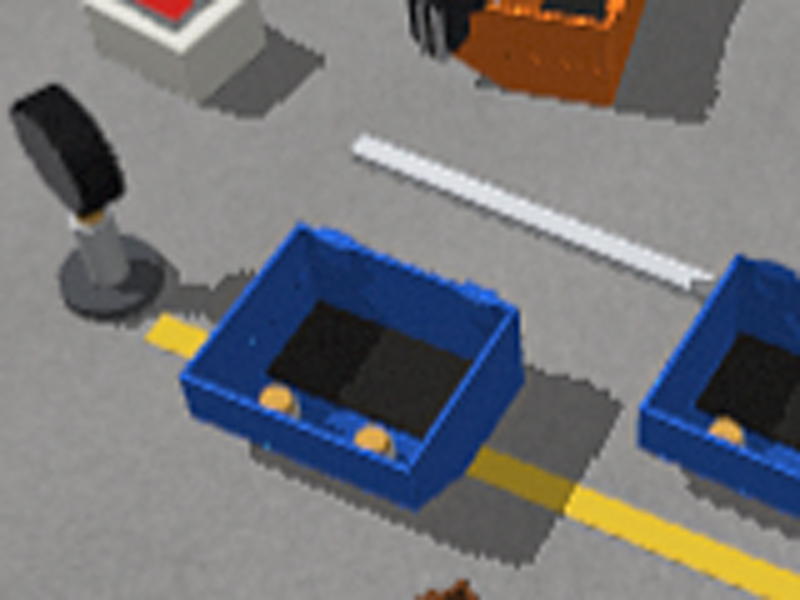

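View pics/wrist_p6.png

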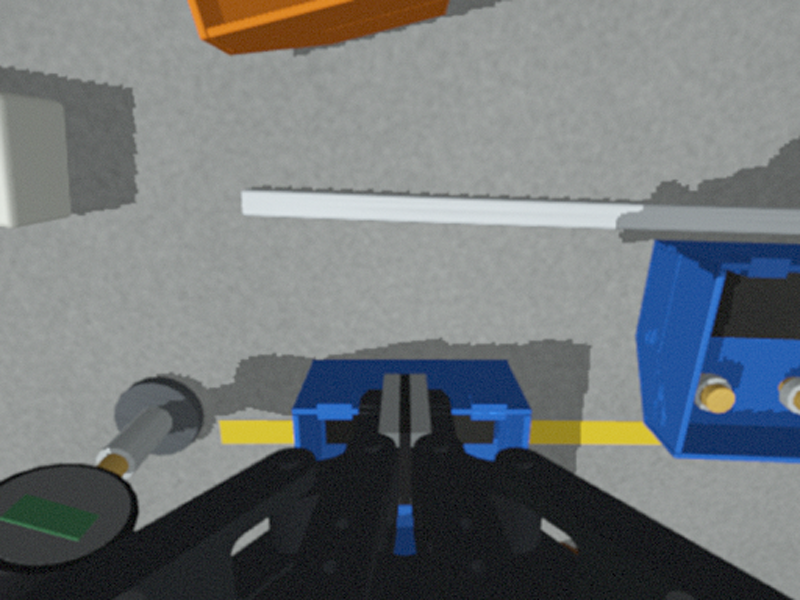

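View pics/side_p6.png

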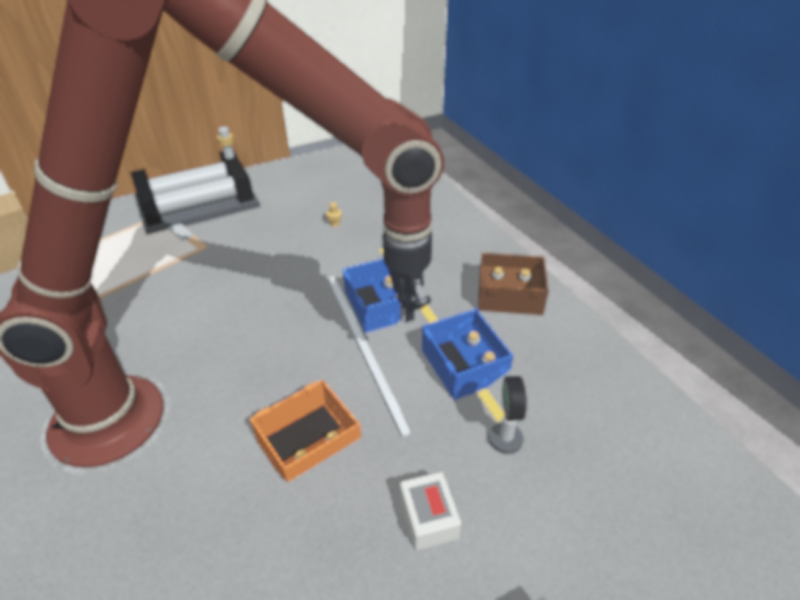

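Crate stands flat on the line. In the wrist view its heel edge is at row 360 and the line runs at rows 420–444; in the scene the rim corners are at (300,225), (520,313), (415,474), (181,377).

Run:
```python
from rem import *
S=lambda L:np.array(L)/5+[130,120]-.4
rem(S([(300,226),(521,313),(413,473),(181,378)]),S([(160,315),(148,338)]),S([(574,487),(562,513)]))
c=vision.camera_info("wrist");k=1.5625
W=lambda L,z:onz(c,np.array(L)/k-.3,z)[:,:2].round(4)
h=W([(315,361),(508,361)],0);r=W([(294,412),(530,412)],.07);print("heel",h.tolist(),"rim",r.tolist(),"mid",h.mean(0),r.mean(0))
l=W([(222,420),(222,444),(640,421),(640,445)],0);print("line",l.tolist())
l1,l2=l[:2].mean(0),l[2:].mean(0);a=np.arctan2(l2[0]-l1[0],l2[1]-l1[1]);n=np.array([np.cos(a),-np.sin(a)])
for q in (h,r):
    o=q.mean(0)+.06*n; print("origin",o,"past line",(o-l1)@n)
cr=W([(657,242)],0);print("left crate heel corner y-",cr)
```

```text
corners [[0.5809, -0.2449], [0.5891, -0.1053], [0.7041, -0.1126], [0.6979, -0.2515]] centre [ 0.643  -0.1786] yaw -3.0 line [ 0.6325 -0.3235] [ 0.6484 -0.053 ] yaw -3.4 remaining -0.002
heel [[0.5813, -0.2473], [0.5887, -0.108]] rim [[0.5817, -0.2472], [0.589, -0.1097]] mid [ 0.585   -0.17765] [ 0.58535 -0.17845]
line [[0.6256, -0.3219], [0.6463, -0.3253], [0.643, -0.0089], [0.6639, -0.0069]]
origin [ 0.64490803 -0.18097084] past line 0.001050144788098964
origin [ 0.64525803 -0.18177084] past line 0.0014438862160162259
left crate heel corner y- [[ 0.5073 -0.0109]]
```

The line runs under the crate's middle to within about 1–2 mm (scene +2, wrist +1). The gauge foot is at the same pixel as at the start, and the left crate is flat by the rail. Handing in.

Run:
```python
from cell import ctrl
print(ctrl.get_obs()["t"],ctrl.finish_job())
```

```text
the job is handed in; nothing more can be done
26.025 None
```

The job is done and handed in at 26 s: the stamped crate, the one on the robot's right, now stands flat on the yellow dispatch line.

- **Inspection:** I tipped the left crate first, to about 48–50° for over 2 s. Its label was bare. I eased it down flat by the rail. I then tipped the right crate to about 46–50° for over 2 s. It showed the red stamp, and I eased it down flat.
- **Push:** I slid the right crate forward with shut fingers low on its near wall. Forces read during the work stayed at about 6 N or less.
- **Last checks:** The line runs under the crate's middle to within 1–2 mm. The scene and wrist views put the crate 2.0 mm and 1.0–1.4 mm past centre.
- **The rest of the bench:** The left crate stands flat by the rail. The gauge is where it was. The adapter and indicator look undisturbed, though I checked those two only by eye. The gripper is clear of everything.
- **Disagreements:** While the crate was still 6–10 mm short, the scene and wrist views differed by about 4 mm on the line's position. The angle readings differed by 1–2° between crate corners, so I tipped further for margin. One near-rim reading on the left crate was 43°; I discounted it because its measured length was off by 11 mm.

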